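# Press a layered wooden roundel in the clip-cap laminating jig

### The arm

A 7-joint arm with a two-finger parallel gripper is mounted at the origin on the work surface. World frame = base frame: x ahead of the robot, y to its left, z up, the work surface at z = 0. Lengths are in m, angles in rad, forces in N, time in s.
With the tool pointing down it reaches from about 0.4 to 0.85 m from the base axis. Payload 10.4 kg.
Tool frame: the origin (TCP) lies midway between the tips of the shut fingers; the grasp point (between the pads) lies 19 mm behind it; z points along the fingers, y is the line along which they close (so a half turn about z gives the same grasp; the last joint's range is limited). The gripper opens to 87 mm and grips with 3 to 60 N. Pads are 19 mm wide; open, the fingers measure 117 mm over their backs; the gripper's body (75 mm by 190 mm) begins 51 mm behind the grasp point.
Start: joints at [1.311, 0.332, -0.065, 1.46, 0.022, 1.35, -0.088], TCP at [0.147, -0.608, 0.223] pointing down, gripper open.
Joint ranges: [-2.6, 2.6], [-0.5, 2.12], [-1.47, 1.34], [0.16, 2.42], [-1.27, 4.41], [0.06, 2.06], [-2.6, 2.6]. Speed limits (rad/s): [2.22, 2.22, 2.79, 2.79, 3.14, 3.14, 3.14].

### API

Orientations are given as a unit quaternion [x, y, z, w].
In Python, from bench import sensors, eyes, order gives the robot as it stands.
- The arm moves only by the tool arm_command, never from a script. Its argument "steps" is a list of rows, each an object with "rot": the turn, a rotation vector about the world's x, y, z in degrees, a list of three; "slide": the shift along the world's x, y, z in m, a list of three; "grip": the opening, from 0 (shut) to 1 (fully open). A call has exactly 8 rows; each row shifts and turns the commanded pose from where the row before left it; what a row does not reach is not made up. A row lasts 1/8 s, in which the tool goes at most 62.5 mm and 10.7 degrees, less where a joint would pass 70% of its speed; a pose out of reach is approached as far as the arm can. A call with a gripper value outside its range is refused whole. The fingers move at their own pace and stop on an object; "newtons" is the grip in N (left out, the last holds). Time passes only in rows, so rows that do not move let the fingers close, or fill a call up. It gives the time, the measured TCP pose, the force, the opening and the grip force at its end, in the units of the state.
- sensors.read_state(): the state, without advancing time (a new reading comes with each control period).
- eyes.camera(name): name is "scene" or "top"; returns a dict with "pixels" (480x640x3 uint8, red, green, blue), "intrinsics" (3x3 intrinsics, pixels), "pose" (4x4, takes a point from camera to world coordinates). Camera axes: x right, y down, z forward; pixel columns grow to the right and rows downward; lengths in m; the calibration is good to about 2 mm. A picture is of the moment at which its call begins. There is no depth.
- order.close_job(): hands the job in; it is judged then, once.
Trained networks look in a picture, given as the dict that the camera call returned (one of the last four; its "shot" number tells which), for a name from the list of things; names that differ only in an ending like _2 or _b are one class to them, and where a whole thing is asked for, a point or a joint stands for the part that bears it (a point fixed in the world has none). Each returns a list of dicts, best first, with "conf" (0 to 1); they miss things now and then, are a little off and sometimes report something else, mostly with a low value. They report only what shows in the picture. A call takes as long as a camera call. They do not tell look-alikes from the thing itself.
- eyes.look_for(name, picture): "bbox" ([left, top, right, bottom] in pixels, round what is visible of it).
The state is a dict: "time": time; "joint_positions": joint angles; "joint_vel": joint speeds; "joint_torque": joint torques, N m; "ee_pos": TCP position; "eef_rot": TCP orientation; "ft_force": force on the tool from outside, world axes, zero at the start; "torque": the same for the moment, N m; "width": finger opening in m; "grip_force": force on a finger pad.
Only numpy, scipy, OpenCV 4.12 (cv2) and the standard library are available. Lean on these libraries where they do the work, as an engineer would, in place of code of your own. Each camera call takes 0.05 s, during which the arm holds its last target. There are 200 camera calls.

### The job

Pinch the two orange side buttons of the black cap together to unlock it, lift it off the jig and set it down flat on the cork pad. Then stack in the jig, between the posts and lying flat, first the green rubber caul, next all the wooden layers on the bench (in any order), and last the steel pressing plate. Pull the red lever down until its foot presses firmly on the plate, ease it slowly all the way back up without letting it spring, and finally clip the cap back on the jig so that both buttons spring out and lock; do not disturb the gouges, the glue bottle or the carved owl.

Things in the scene. Friction and masses are not known exactly. Their poses are not given: they have to be found in the camera images.
- jig: Blue fixed laminating jig. Origin: underside of its base on the stack axis; x points to the lever stand, y is the line along which the cap's buttons are pinched. Base 10 mm thick, x -60 to 135, y -52 to 52 mm. On the axis a round pedestal (40 mm across), top 32 mm up. Two blue cheeks (y +-11 to +-19 mm, 105 mm high) carry the lever at x = 110 mm.
- jig_post (a point): Top of one of the jig's four steel guide posts, 12 mm across, tapered to 8 mm over the top 6 mm, tops 78 mm up, at jig x = +-24, y = +-21.9 mm (this one +, +). A 50 mm disc has 1.5 mm play each way between them; along +-y there are 36 mm wide gaps between the posts where gripper fingers can come down beside a disc.
- jig_lip (a point): Inner edge of one of the jig's four grey catches (this one +, +). They stand at jig x = +-24 mm, y = +-39 to +-45 mm, 12 mm wide, 90 mm high; each has a lip 4.5 mm thick, underside 85.5 mm up, that reaches inwards to y = +-33.5 mm over the cap's lugs.
- jig_seat (a point): Centre of the top of the pedestal, where the stack stands (32 mm above the jig's underside); axes as the jig's.
- cap: Loose black cap, 170 g. Origin: centre of its underside; axes as the jig's when clipped on (a half turn makes no difference). A round tapered plug, 38 to 44 mm across and 4 mm high, that enters between the posts; above it a block 64 (x) by 52 (y) mm, 4 to 20 mm up. Clipped on, the block rests on the posts: origin 42 mm above jig_seat, clear of the stack.
- button_a (a joint): Orange button on the cap's +y side: 0 = sprung out, 0.007 m = fully in (4 N to start, 10 N fully in). It is 22 mm wide (x), 6 to 20 mm above the cap's origin, and stands out to y = 34 mm (68 mm over both, 54 when pressed). The cap can be carried by the two pressed buttons, and put on only with both pressed; let go, they spring out and lock.
- button_b (a joint): The same on the cap's -y side. Beside each button are two orange lugs (18 to 30 mm either side in x, 5 to 10 mm up) that reach to y = +-37 mm and catch under the jig's lips; pressed, they draw in to y = +-30 mm and clear the lips.
- press (a joint): Lever of the jig, a hinge: 0 = up at rest (leaning 0.14 rad back from upright, away from the stack), grows as it is pulled over and down to the stack; level at 1.71 rad, stop at 1.95. A spring lifts it (0.35 N m at the start, 1 N m when down); let go, it flies up. On a full stack with one, two or three layers its foot meets the plate at about 1.78, 1.71 or 1.63 rad.
- press_hinge (a point): Hinge axis of the lever, 110 mm along the jig's x and 90 mm above its underside; the axis is parallel to the jig's y.
- press_grip_l (a point): Grip point on the lever's red cross-bar (14 mm round, 130 mm long, parallel to the jig's y), 42 mm to the jig's +y side of the flat lever (16 mm wide), 210 mm from the hinge axis.
- press_grip_r (a point): The same on the jig's -y side.
- press_foot: Black rubber ball foot (28 mm) under the lever, 110 mm from the hinge, that presses on the plate. Origin: its centre, 12 mm from the lever's middle line. It is sprung: it yields up to 8 mm (4.5 N at first touch, 16 N at the end), so pull about 0.04 rad past first touch.
- caul: Green rubber disc, 25 g, the bottom of the stack, 50 mm across, 8 mm thick. Origin: centre of its underside, z up while it lies flat; it is round, so its yaw does not matter.
- layer1: Brown wooden disc, 20 g; from one to three of the layers are on the bench in a run. 50 mm across, 8 mm thick. Origin: centre of its underside, z up while it lies flat; it is round, so its yaw does not matter.
- layer2: As layer1.
- layer3: As layer1.
- plate: Bright steel disc with a yellow spot on top, 120 g, the top of the stack, 50 mm across, 8 mm thick. Origin: centre of its underside, z up while it lies flat; it is round, so its yaw does not matter.
- pad: Fixed cork pad for the cap, 120 x 120 mm, 4 mm thick. Origin: centre of its underside.
- gouge_red: Bystander: carving gouge with a red band, 250 mm long, 25 mm high, along its x; origin near the joint of handle and blade.
- gouge_yellow: Bystander: the same with a yellow band.
- glue: Bystander: white bottle with a red cap, 56 mm across, 150 mm high; origin under its centre.
- owl: Bystander: carved owl of pale wood, 60 mm across, 95 mm high; origin under its centre.
Not all that is in view belongs to the job. Several things have the shape of the plate; the one meant has the colours described above. Of the things like the cap, leave any that is blue; of the rest the larger one is meant.

How it is judged:
On the way, in this order (a step that is already met when the one before it is completed fails the run):
1. both side buttons pressed in together while the cap is on the jig (value of joint each of button_a, button_b above 0.0045 m and horizontal distance between cap and jig_seat below 0.005 m and z of cap in the frame of jig_seat between 0.038 and 0.0455 m), for 0.1 s.
2. cap set down flat on the cork pad, let go (horizontal distance between cap and pad below 0.045 m and z of cap in the frame of pad below 0.01 m and angle between cap's own z axis and vertical below 0.1 rad and value of joint each of button_a, button_b below 0.003 m and linear speed of cap below 0.03 m/s), for 0.2 s.
3. rubber caul flat on the jig's pedestal (horizontal distance between caul and jig_seat below 0.005 m and z of caul in the frame of jig_seat between -0.003 and 0.003 m and angle between caul's own z axis and vertical below 0.08 rad), for 0.2 s.
4. all the wooden layers flat on the caul (all of step 3 and horizontal distance between each of layer1, layer2, layer3 and jig_seat below 0.005 m and z of layer1 in the frame of jig_seat between 0.005 and 0.027 m and angle between each of layer1, layer2, layer3's own z axis and vertical below 0.08 rad and z of each of layer1, layer2, layer3 in the frame of caul above 0.005 m and z of layer2 in the frame of jig_seat between 0.005 and 0.027 m and z of layer3 in the frame of jig_seat between 0.005 and 0.027 m), for 0.2 s.
5. steel plate flat on top of the layers (all of step 4 and horizontal distance between plate and jig_seat below 0.005 m and z of plate in the frame of jig_seat between 0.013 and 0.035 m and angle between plate's own z axis and vertical below 0.08 rad and z of plate in the frame of layer1 above 0.005 m and z of plate in the frame of layer2 above 0.005 m and z of plate in the frame of layer3 above 0.005 m), for 0.2 s.
6. lever pulled down, its foot pressing on the plate with more than 5 N (all of step 5 and contact force between press_foot and plate above 5 N), for 0.3 s.
7. lever all the way back up (value of joint press below 0.08 rad), for 0.2 s.
At the end, for the whole second after the job is handed in: In the jig, within 5 mm of its axis and flat: caul on the pedestal, every layer present above it, steel plate on top; the cap is seated on the jig (within 3.5 mm of its height, 5 mm sideways), both buttons sprung out (under 2 mm pressed); the lever is up (under 0.08 rad) (all of step 5 and horizontal distance between cap and jig_seat below 0.005 m and z of cap in the frame of jig_seat between 0.038 and 0.0455 m and angle between cap's own z axis and vertical below 0.06 rad and value of joint each of button_a, button_b below 0.002 m and value of joint press below 0.08 rad and linear speed of cap below 0.02 m/s); the robot touches nothing.
It fails at once if the lever springs back up faster than 1.5 rad/s (velocity of joint press below -1.5 rad/s).
It fails at once if bystander gouge_red disturbed (moved more than 25 mm) (distance of gouge_red from where it was at the start of the episode above 0.025 m).
It fails at once if bystander gouge_yellow disturbed (moved more than 25 mm) (distance of gouge_yellow from where it was at the start of the episode above 0.025 m).
It fails at once if bystander glue disturbed (moved more than 25 mm) (distance of glue from where it was at the start of the episode above 0.025 m).
It fails at once if bystander owl disturbed (moved more than 25 mm) (distance of owl from where it was at the start of the episode above 0.025 m).
Of layer1, layer2, layer3 only 1 to 3 are there at a start; the rules pass over those that are not, and their reading is None.
At some moment in a run one of caul, plate, layer1, layer2, layer3 may be knocked a few centimetres aside while the robot is not near it.
It also fails if it takes over 210 s, if anything falls off the work surface, if the arm or the gripper's body presses on something with over 40 N, if the wrist force passes 120 N, or if a joint passes its speed limit or range.

## Working session

There is one attempt and no reset: what is moved stays moved. The work goes in short steps, Python scripts to look and compute and a tool call to move; the robot and the scene stay as the last step left them, time stands still between calls to the robot, and variables do not carry over. Pictures are saved under pics/ and viewed, at most 16 in all, crops included, and the job is handed in when it is done.

Besides the shell and the picture viewer there is one more tool, called after ">>>" as a command line: name --argument value ..., lists and objects as JSON in quotes. arm_command: Moves the arm, as the interface text tells. Its arguments: {"type":"object","properties":{"steps":{"type":"array","items":{"type":"object","properties":{"rot":{"type":"array","items":{"type":"number"}},"slide":{"type":"array","items":{"type":"number"}},"grip":{"type":"number"}}}},"newtons":{"type":"number"}},"required":["steps"]}

```bash
mkdir -p pics; ls
python3 - <<'E'
from bench import sensors, eyes
import cv2
s=sensors.read_state(); print({k:(v if not hasattr(v,'round') else v) for k,v in s.items()})
for n in('scene','top'):
    p=eyes.camera(n); cv2.imwrite(f'pics/{n}0.png',p['pixels'][:,:,::-1]); print(n,p['intrinsics'],p['pose'])
    for k in('jig','cap','press','caul','layer1','plate','pad','gouge_red','glue','owl'):
        print(k,[(round(d['conf'],2),[round(x) for x in d['bbox']]) for d in eyes.look_for(k,p)][:5])
E
```

```text
pics
{'time': 0.0, 'joint_positions': array([ 1.31140296,  0.3328281 , -0.06470331,  1.46096524,  0.02159275,
        1.34993345, -0.08849357]), 'joint_vel': array([ 0.0001037 , -0.00051507,  0.00104458, -0.00121278,  0.00171747,
       -0.00112504, -0.00010633]), 'joint_torque': array([ 5.07401073e-04, -6.23252463e+01,  2.44996359e-02, -3.89902103e+01,
       -6.14845916e-02,  3.95232753e-02,  1.44660626e-04]), 'ee_pos': array([ 0.14651734, -0.60716185,  0.22176988]), 'eef_rot': array([ 9.92997299e-01,  1.18134866e-01, -1.15751180e-04, -7.10063561e-04]), 'ft_force': array([ 0.45590774,  0.20005186, -0.01305771]), 'torque': array([ 0.02841702,  0.00806109, -0.01959659]), 'grip_force': 0.0, 'width': 0.08728676309210541}
scene [[613.43224631   0.         323.11374739]
 [  0.         613.43224631 237.30808428]
 [  0.           0.           1.        ]] [[ 0.58628157  0.62803346 -0.51171075  1.28027096]
 [ 0.81006499 -0.46094897  0.36238206 -0.47843099]
 [-0.00828449 -0.62697689 -0.77899381  1.30918968]
 [ 0.          0.          0.          1.        ]]
jig [(0.8, [288, 135, 378, 278])]
[... 927 characters left out ...]
0.          0.          1.        ]]
jig [(0.63, [250, 222, 317, 314])]
cap [(0.94, [268, 230, 298, 264]), (0.92, [214, 225, 245, 260]), (0.68, [283, 184, 302, 207]), (0.37, [255, 222, 317, 309])]
press [(0.93, [255, 285, 314, 314])]
caul [(0.65, [469, 226, 489, 240]), (0.55, [231, 116, 256, 200])]
layer1 [(0.86, [463, 273, 483, 291]), (0.64, [423, 220, 442, 233]), (0.63, [418, 265, 437, 284])]
plate [(0.52, [349, 193, 368, 214]), (0.5, [386, 201, 401, 214]), (0.48, [380, 161, 397, 179])]
pad [(0.91, [344, 235, 400, 294])]
gouge_red [(0.58, [408, 113, 454, 200])]
glue [(0.74, [338, 140, 362, 166])]
owl [(0.84, [164, 311, 193, 334]), (0.71, [270, 229, 295, 263]), (0.68, [416, 265, 438, 284])]
```

Run:
```python
import cv2
a=cv2.imread('pics/top0.png')[100:350,150:520]; cv2.imwrite('pics/t1.png',cv2.resize(a,(800,540),interpolation=cv2.INTER_CUBIC))
a=cv2.imread('pics/scene0.png')[120:480,120:440]; cv2.imwrite('pics/s1.png',cv2.resize(a,(533,600),interpolation=cv2.INTER_CUBIC))
```

```text
(no output)
```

View pics/t1.png

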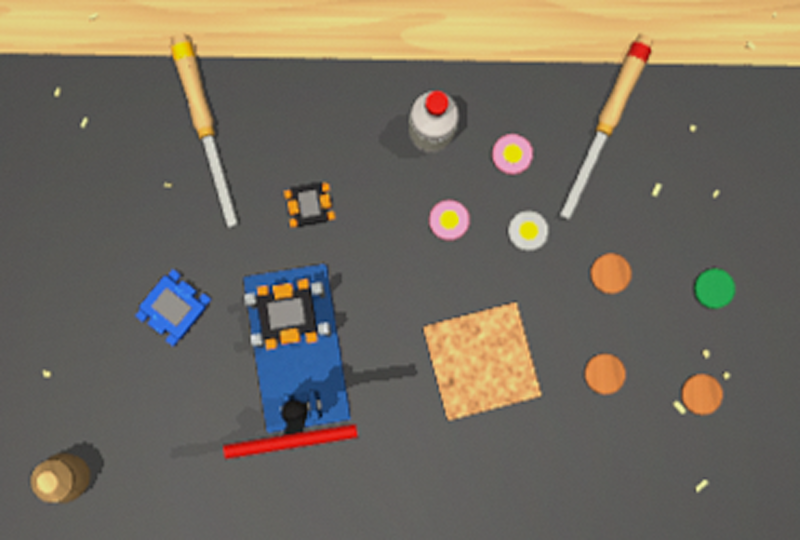

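View pics/s1.png

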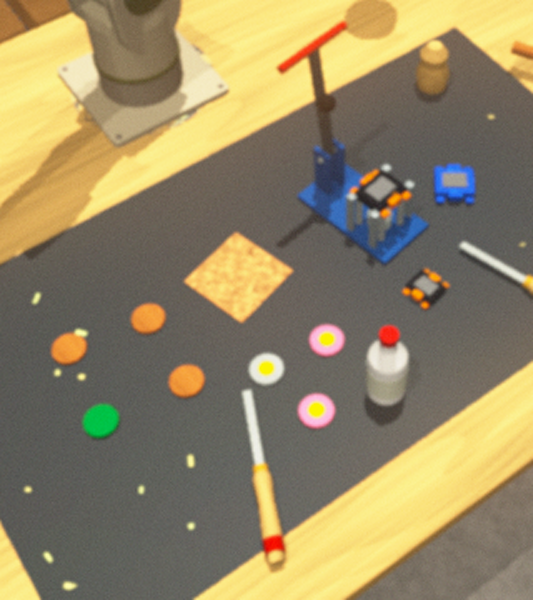

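The top view shows the jig with the cap at about (283,243) in full-image pixels and its lever towards the robot. The pad is at (373,267). The three wooden discs are at (432,226), (430,273) and (474,282), with the green caul at (480,233). The white plate with the yellow spot is at (394,207); the two pink ones are decoys, and so are the small black cap and the blue one.

```bash
cat > h.py <<'E'
import numpy as np, cv2
from bench import sensors, eyes, order
R={'green':((45,80,40),(85,255,255)),'wood':((4,90,100),(15,200,255)),'orange':((8,180,120),(22,255,255)),
 'yellow':((24,120,120),(35,255,255)),'red':((0,190,80),(3,255,255)),'grey':((0,0,110),(180,45,255))}
def blobs(p,c,box=None,amin=8):
    im=cv2.cvtColor(p['pixels'],cv2.COLOR_RGB2HSV); m=cv2.inRange(im,*map(np.array,R[c]))
    if box: k=np.zeros_like(m); l,t,r,b=box; k[t:b,l:r]=1; m=m*k
    n,lab,st,ce=cv2.connectedComponentsWithStats(m)
    return [(int(st[i,4]),ce[i],st[i,:4]) for i in range(1,n) if st[i,4]>=amin]
def back(p,uv,z):
    d=p['pose'][:3,:3]@np.linalg.solve(p['intrinsics'],[uv[0],uv[1],1.]); o=p['pose'][:3,3]
    return (o+d*(z-o[2])/d[2])[:2]
def proj(p,X):
    c=p['pose'][:3,:3].T@(np.asarray(X)-p['pose'][:3,3]); q=p['intrinsics']@c; return q[:2]/q[2]
E
python3 - <<'E'
from h import *
np.set_printoptions(precision=4,suppress=True)
t=eyes.camera('top'); s=eyes.camera('scene')
for n,p,box in(('top',t,(225,110,500,330)),('scene',s,(140,160,420,400))):
    for c,z,am in(('green',.008,60),('wood',.008,60),('yellow',.008,15),('orange',.09,3),('red',.298,60)):
        for a,ce,st in blobs(p,c,box,am): print(n,c,a,ce,st,back(p,ce,z))
for a,ce,st in blobs(t,'grey',(255,222,310,265),3): print('grey',a,ce,st,back(t,ce,.09))
im=cv2.cvtColor(t['pixels'],cv2.COLOR_RGB2HSV)
for uv in((432,226),(432,220),(270,262),(480,233),(268,230)): print(uv,im[uv[1],uv[0]])
# scene crop of jig
a=s['pixels'][125:290,270:420,::-1]; b=t['pixels'][215:320,240:325,::-1]
cv2.imwrite('pics/j1.png',np.hstack([cv2.resize(a,(520,572),interpolation=cv2.INTER_CUBIC),np.vstack([cv2.resize(b,(278,343),interpolation=cv2.INTER_CUBIC),np.zeros((229,278,3),np.uint8)])]))
E
```

```text
top green 290 [480.0586 233.069 ] [471 224  19  19] [ 0.5536 -0.3719]
top wood 288 [432.1701 226.0833] [423 217  19  19] [ 0.5705 -0.2441]
top wood 87 [362.7356 251.1724] [349 247  24  12] [ 0.5007 -0.0594]
top wood 94 [383.7021 255.2766] [372 246  20  15] [ 0.4905 -0.1153]
top wood 71 [352.169  260.8028] [346 252  14  16] [ 0.4746 -0.0315]
top wood 127 [380.2205 275.4488] [369 263  23  25] [ 0.4368 -0.1064]
top wood 294 [429.4694 272.7653] [420 264  20  19] [ 0.4459 -0.2371]
top wood 297 [474.3603 282.1751] [465 273  20  19] [ 0.4227 -0.3561]
top yellow 46 [233.1522 122.9348] [230 119   8   9] [0.8433 0.2952]
top yellow 54 [386.6111 170.6111] [383 167   8   8] [ 0.7187 -0.1214]
top yellow 55 [357.4364 201.3273] [354 198   8   8] [ 0.6342 -0.0438]
top yellow 58 [394.1034 206.4138] [390 203   9   8] [ 0.6219 -0.1422]
top orange 13 [237.6923 121.9231] [236 119   4   7] [0.8221 0.2687]
top orange 7 [229.7143 124.    ] [229 121   3   7] [0.8164 0.2889]
top orange 19 [429.2632 159.1579] [426 157   7   5] [ 0.7328 -0.2204]
top orange 18 [244.7222 160.6667] [242 159   7   4] [0.7221 0.2482]
[... 2704 characters left out ...]
ange 253 [208.7431 310.9012] [200 303  19  17] [ 0.5    -0.2553]
scene orange 265 [161.1019 329.0189] [152 321  20  17] [ 0.4783 -0.3671]
scene orange 283 [231.6608 348.4841] [222 340  20  18] [ 0.6165 -0.2622]
scene red 102 [353.049  320.8431] [348 316  11  11] [ 0.8154 -0.0819]
grey 25 [296. 233.] [294 231   5   5] [0.5397 0.1144]
grey 25 [264.92 238.2 ] [263 236   5   6] [0.5254 0.1923]
grey 187 [281.8021 244.6524] [274 238  17  14] [0.5098 0.1495]
grey 25 [299.12 251.8 ] [297 249   5   6] [0.4925 0.1057]
grey 26 [268.1154 257.0385] [266 255   6   5] [0.4782 0.1832]
(432, 226) [ 13 171 222]
(432, 220) [ 13 173 220]
(270, 262) [107 188 144]
(480, 233) [ 70 192 165]
(268, 230) [107 180 159]
```

View pics/j1.png

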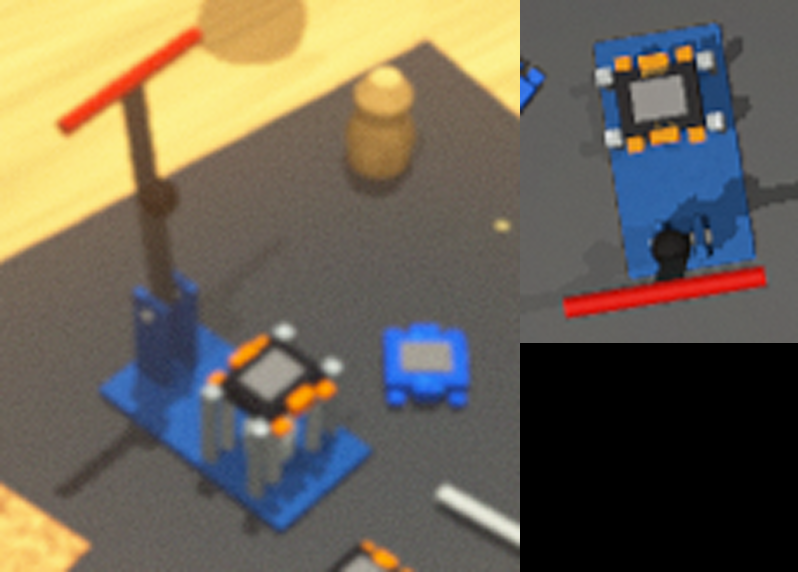

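The crop shows the catches at the jig's ±y sides. The cap's orange buttons face the lever and the far end, so the cap sits turned 90° to the jig and must be pinched along jig x. I'll swing over to it now.

>>> arm_command --steps '[{"slide": [0.038,0.0271,0.0035],"rot": [0,0,4.4],"grip": 1},{"slide": [0.038,0.0271,0.0035],"rot": [0,0,4.4],"grip": 1},{"slide": [0.038,0.0271,0.0035],"rot": [0,0,4.4],"grip": 1},{"slide": [0.038,0.0271,0.0035],"rot": [0,0,4.4],"grip": 1},{"slide": [0.038,0.0271,0.0035],"rot": [0,0,4.4],"grip": 1},{"slide": [0.038,0.0271,0.0035],"rot": [0,0,4.4],"grip": 1},{"slide": [0.038,0.0271,0.0035],"rot": [0,0,4.4],"grip": 1},{"slide": [0.038,0.0271,0.0035],"rot": [0,0,4.4],"grip": 1}]' --newtons 25

```text
time: 2.2
ee_pos: [0.4517, -0.3899, 0.2509]
eef_rot: [0.91, 0.414, 0.0, 0.0]
ft_force: [-0.1, -0.2, 0.0]
width: 0.0872
grip_force: 0.0
```

```bash
cat > jig.py <<'E'
from h import *
from scipy.optimize import least_squares
t=eyes.camera('top'); s=eyes.camera('scene')
g=[b[1] for b in blobs(t,'grey',(255,222,310,265),15) if b[0]<60]
def W(q,X): c,s_=np.cos(q[2]),np.sin(q[2]); return np.array([q[0]+c*X[0]-s_*X[1],q[1]+s_*X[0]+c*X[1],X[2]])
X=[(x,y,.09) for x in(-.024,.024) for y in(-.03925,.03925)]
def res(q):
    r=[]
    for k in X:
        u=proj(t,W(q,k)); r+=list(u-min(g,key=lambda v:np.hypot(*(v-u))))
    return r
f=least_squares(res,[.509,.149,np.radians(190.4)]); print('jig top',f.x[:2],np.degrees(f.x[2]),np.abs(f.fun).max())
im=cv2.cvtColor(t['pixels'],cv2.COLOR_RGB2HSV); m=cv2.inRange(im,*map(np.array,R['red'])); m[:280]=0
pts=np.argwhere(m)[:,::-1]; w=np.array([back(t,p,.298) for p in pts]); c=w.mean(0); v=np.linalg.svd(w-c)[2][0]; print('bar',c,np.degrees(np.arctan2(v[1],v[0])))
q=f.x
for k in X: print('scene proj of catch',proj(s,W(q,k)))
print('scene grey',[(b[0],b[1].round(1)) for b in blobs(s,'grey',(325,205,385,260),4)])
E
python3 jig.py
```

```text
jig top [0.50891864 0.14889824] 190.58244071570513 0.20916344254720798
bar [0.37212884 0.12525028] -80.01655720806804
scene proj of catch [366.03447663 230.03348332]
scene proj of catch [345.535435   247.59988876]
scene proj of catch [352.12826961 220.32507007]
scene proj of catch [331.5896033 237.4369713]
scene grey [(37, array([351.4, 219.7])), (154, array([347.9, 232.6])), (38, array([365.6, 230.1])), (23, array([330.7, 238.3])), (67, array([347.3, 250.5]))]
```

>>> arm_command --steps '[{"slide": [0.0174,0.0488,0],"rot": [0,0,5.1],"grip": 1},{"slide": [0.0174,0.0488,0],"rot": [0,0,5.1],"grip": 1},{"slide": [0.0174,0.0488,0],"rot": [0,0,5.1],"grip": 1},{"slide": [0.0174,0.0488,0],"rot": [0,0,5.1],"grip": 1},{"slide": [0.0174,0.0488,0],"rot": [0,0,5.1],"grip": 1},{"slide": [0.0174,0.0488,0],"rot": [0,0,5.1],"grip": 1},{"slide": [0.0174,0.0488,0],"rot": [0,0,5.1],"grip": 1},{"slide": [0.0174,0.0488,0],"rot": [0,0,5.1],"grip": 1}]'

```text
time: 3.3
ee_pos: [0.5902, 0.0006, 0.2507]
eef_rot: [0.709, 0.705, 0.0, 0.0]
ft_force: [1.2, -0.2, 0.5]
width: 0.0873
grip_force: 0.0
```

>>> arm_command --steps '[{"slide": [-0.0102,0.0186,0],"rot": [-0.1,0.6,1.33],"grip": 1},{"slide": [-0.0102,0.0186,0],"rot": [-0.1,0.6,1.33],"grip": 1},{"slide": [-0.0102,0.0186,0],"rot": [-0.1,0.6,1.33],"grip": 1},{"slide": [-0.0102,0.0186,0],"rot": [-0.1,0.6,1.33],"grip": 1},{"slide": [-0.0102,0.0186,0],"rot": [-0.1,0.6,1.33],"grip": 1},{"slide": [-0.0102,0.0186,0],"rot": [-0.1,0.6,1.33],"grip": 1},{"slide": [-0.0102,0.0186,0],"rot": [-0.1,0.6,1.33],"grip": 1},{"slide": [-0.0102,0.0186,0],"rot": [-0.1,0.6,1.33],"grip": 1}]'

```text
time: 4.3
ee_pos: [0.5075, 0.1497, 0.2506]
eef_rot: [0.64, 0.767, -0.035, -0.025]
ft_force: [-0.1, -0.3, -0.5]
width: 0.0871
grip_force: 0.0
```

>>> arm_command --steps '[{"slide": [0,0,-0.02],"rot": [0,0,0],"grip": 1},{"slide": [0,0,-0.02],"rot": [0,0,0],"grip": 1},{"slide": [0,0,-0.02],"rot": [0,0,0],"grip": 1},{"slide": [0,0,-0.02],"rot": [0,0,0],"grip": 1},{"slide": [0,0,-0.02],"rot": [0,0,0],"grip": 1},{"slide": [0,0,-0.02],"rot": [0,0,0],"grip": 1},{"slide": [0,0,0],"rot": [0,0,0],"grip": 1},{"slide": [0,0,0],"rot": [0,0,0],"grip": 1}]'

```text
time: 5.3
ee_pos: [0.5085, 0.1487, 0.131]
eef_rot: [0.641, 0.767, -0.034, -0.024]
ft_force: [1.0, -0.1, 0.1]
width: 0.0874
grip_force: 0.0
```

```bash
cat > snap.py <<'E'
import sys
from h import *
n,l,t,r,b,name=sys.argv[1],*map(int,sys.argv[2:6]),sys.argv[6]
p=eyes.camera(n)['pixels'][t:b,l:r,::-1]; k=min(780/(r-l),580/(b-t)); cv2.imwrite(f'pics/{name}.png',cv2.resize(p,None,fx=k,fy=k,interpolation=cv2.INTER_CUBIC))
E
python3 snap.py scene 270 60 450 290 c1
```

```text
(no output)
```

View pics/c1.png

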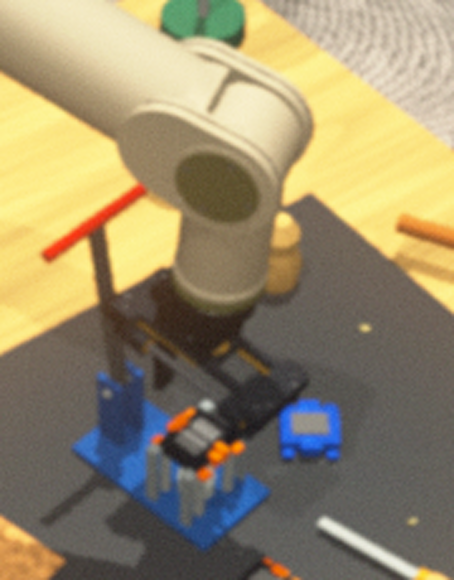

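The gripper straddles the cap, with the body's near end just clear of the lever. I'll go on down in small steps.

>>> arm_command --steps '[{"slide": [0,0,-0.005],"rot": [0,0,0],"grip": 1},{"slide": [0,0,-0.005],"rot": [0,0,0],"grip": 1},{"slide": [0,0,-0.005],"rot": [0,0,0],"grip": 1},{"slide": [0,0,-0.005],"rot": [0,0,0],"grip": 1},{"slide": [0,0,-0.005],"rot": [0,0,0],"grip": 1},{"slide": [0,0,-0.005],"rot": [0,0,0],"grip": 1},{"slide": [0,0,0],"rot": [0,0,0],"grip": 1},{"slide": [0,0,0],"rot": [0,0,0],"grip": 1}]'

```text
time: 6.35
ee_pos: [0.5083, 0.1485, 0.1007]
eef_rot: [0.641, 0.767, -0.034, -0.024]
ft_force: [0.4, -0.2, 0.2]
width: 0.0871
grip_force: 0.0
```

>>> arm_command --steps '[{"slide": [0,0,-0.005],"rot": [0,0,0],"grip": 1},{"slide": [0,0,-0.005],"rot": [0,0,0],"grip": 1},{"slide": [0,0,-0.005],"rot": [0,0,0],"grip": 1},{"slide": [0,0,-0.005],"rot": [0,0,0],"grip": 1},{"slide": [0,0,-0.005],"rot": [0,0,0],"grip": 1},{"slide": [0,0,-0.003],"rot": [0,0,0],"grip": 1},{"slide": [0,0,0],"rot": [0,0,0],"grip": 1},{"slide": [0,0,0],"rot": [0,0,0],"grip": 1}]'

```text
time: 7.35
ee_pos: [0.5083, 0.1485, 0.0727]
eef_rot: [0.641, 0.767, -0.034, -0.024]
ft_force: [-0.2, 0.1, 0.0]
width: 0.087
grip_force: 0.0
```

>>> arm_command --steps '[{"slide": [0,0,0],"rot": [0,0,0],"grip": 0.7},{"slide": [0,0,0],"rot": [0,0,0],"grip": 0.5},{"slide": [0,0,0],"rot": [0,0,0],"grip": 0.4},{"slide": [0,0,0],"rot": [0,0,0],"grip": 0.4},{"slide": [0,0,0],"rot": [0,0,0],"grip": 0.4},{"slide": [0,0,0],"rot": [0,0,0],"grip": 0.4},{"slide": [0,0,0],"rot": [0,0,0],"grip": 0.4},{"slide": [0,0,0],"rot": [0,0,0],"grip": 0.4}]' --newtons 30

```text
time: 8.35
ee_pos: [0.5084, 0.1485, 0.0731]
eef_rot: [0.641, 0.767, -0.034, -0.024]
ft_force: [-1.5, 0.0, 5.8]
width: 0.0533
grip_force: 30.0
```

>>> arm_command --steps '[{"slide": [0,0,0.003],"rot": [0,0,0],"grip": 0.4},{"slide": [0,0,0.005],"rot": [0,0,0],"grip": 0.4},{"slide": [0,0,0.01],"rot": [0,0,0],"grip": 0.4},{"slide": [0,0,0.015],"rot": [0,0,0],"grip": 0.4},{"slide": [0,0,0.02],"rot": [0,0,0],"grip": 0.4},{"slide": [0,0,0.02],"rot": [0,0,0],"grip": 0.4},{"slide": [0,0,0.02],"rot": [0,0,0],"grip": 0.4},{"slide": [0,0,0.007],"rot": [0,0,0],"grip": 0.4}]'

```text
time: 9.35
ee_pos: [0.5089, 0.1487, 0.1744]
eef_rot: [0.641, 0.767, -0.034, -0.024]
ft_force: [0.3, -0.3, -1.8]
width: 0.0535
grip_force: 30.0
```

Run:
```python
from h import *
t=eyes.camera('top'); s=eyes.camera('scene')
im=cv2.cvtColor(t['pixels'],cv2.COLOR_RGB2HSV)
m=cv2.inRange(im,np.array((5,40,80)),np.array((28,190,255))); k=np.zeros_like(m); k[225:305,335:410]=1; m=cv2.morphologyEx(m*k,cv2.MORPH_CLOSE,np.ones((5,5)))
c=max(cv2.findContours(m,0,1)[0],key=cv2.contourArea); r=cv2.minAreaRect(c); print(r)
B=np.array([back(t,x,.004) for x in cv2.boxPoints(r)]); print(B,B.mean(0),np.linalg.norm(B-np.roll(B,1,0),axis=1))
a=s['pixels'][60:300,220:450,::-1]; cv2.imwrite('pics/c2.png',cv2.resize(a,None,fx=2.4,fy=2.4,interpolation=2))
```

```text
((372.6930236816406, 266.84857177734375), (46.057193756103516, 45.863948822021484), 75.0685806274414)
[[ 0.50192915 -0.01118934]
 [ 0.53532278 -0.12931117]
 [ 0.41712589 -0.16163388]
 [ 0.38409494 -0.04415841]] [ 0.45961819 -0.0865732 ] [0.12235956 0.12275138 0.12253678 0.12203086]
```

View pics/c2.png

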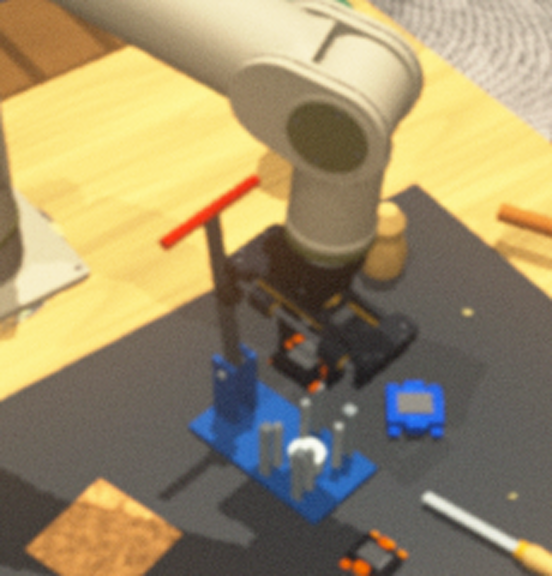

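The cap is held (pull about 1.8 N) and the pedestal is empty. The pad centre is at (0.460, -0.087), and its sides measure 122 mm against 120 given. I'll carry the cap to it and set it down.

>>> arm_command --steps '[{"slide": [0,-0.045,0],"rot": [0,0,0],"grip": 0.4},{"slide": [0,-0.045,0],"rot": [0,0,0],"grip": 0.4},{"slide": [0,-0.045,0],"rot": [0,0,0],"grip": 0.4},{"slide": [0,-0.045,0],"rot": [0,0,0],"grip": 0.4},{"slide": [-0.0121,-0.0139,0],"rot": [0.2,-1.2,0],"grip": 0.4},{"slide": [-0.0121,-0.0139,0],"rot": [0.2,-1.2,0],"grip": 0.4},{"slide": [-0.0121,-0.0139,0],"rot": [0.2,-1.2,0],"grip": 0.4},{"slide": [-0.0121,-0.0139,0],"rot": [0.2,-1.2,0],"grip": 0.4}]'

```text
time: 10.45
ee_pos: [0.4589, -0.0876, 0.1718]
eef_rot: [0.642, 0.767, -0.002, 0.003]
ft_force: [0.4, 0.8, -2.2]
width: 0.0537
grip_force: 30.0
```

>>> arm_command --steps '[{"slide": [0,0,-0.025],"rot": [0,0,0],"grip": 0.4},{"slide": [0,0,-0.03],"rot": [0,0,0],"grip": 0.4},{"slide": [0,0,-0.03],"rot": [0,0,0],"grip": 0.4},{"slide": [0,0,-0.03],"rot": [0,0,0],"grip": 0.4},{"slide": [0,0,-0.025],"rot": [0,0,0],"grip": 0.4},{"slide": [0,0,-0.015],"rot": [0,0,0],"grip": 0.4},{"slide": [0,0,-0.007],"rot": [0,0,0],"grip": 0.4},{"slide": [0,0,-0.004],"rot": [0,0,0],"grip": 0.4}]'

```text
time: 11.45
ee_pos: [0.4601, -0.0872, 0.0067]
eef_rot: [0.641, 0.767, -0.002, 0.003]
ft_force: [1.3, -0.2, -1.7]
width: 0.0534
grip_force: 30.0
```

>>> arm_command --steps '[{"slide": [0,0,-0.001],"rot": [0,0,0],"grip": 0.4},{"slide": [0,0,-0.001],"rot": [0,0,0],"grip": 0.6},{"slide": [0,0,0],"rot": [0,0,0],"grip": 0.8},{"slide": [0,0,0],"rot": [0,0,0],"grip": 1},{"slide": [0,0,0],"rot": [0,0,0],"grip": 1},{"slide": [0,0,0],"rot": [0,0,0],"grip": 1},{"slide": [0,0,0.01],"rot": [0,0,0],"grip": 1},{"slide": [0,0,0.02],"rot": [0,0,0],"grip": 1}]'

```text
time: 12.45
ee_pos: [0.4595, -0.087, 0.035]
eef_rot: [0.641, 0.767, -0.002, 0.003]
ft_force: [-0.2, -0.5, 0.4]
width: 0.0868
grip_force: 0.0
```

>>> arm_command --steps '[{"slide": [0,0,0.03],"rot": [0,0,0],"grip": 1},{"slide": [0,0,0.03],"rot": [0,0,0],"grip": 1},{"slide": [0.008,-0.02,0.03],"rot": [0,0,-5],"grip": 1},{"slide": [0.02,-0.05,0.01],"rot": [0,0,-5],"grip": 1},{"slide": [0.02,-0.05,0],"rot": [0,0,-5],"grip": 1},{"slide": [0.02,-0.05,0],"rot": [0,0,-5],"grip": 1},{"slide": [0.02,-0.05,0],"rot": [0,0,-5],"grip": 1},{"slide": [0.006,-0.045,0],"rot": [0,0,-5],"grip": 1}]'

```text
time: 13.45
ee_pos: [0.5547, -0.3537, 0.1351]
eef_rot: [0.819, 0.574, -0.003, 0.003]
ft_force: [-0.5, 0.4, -0.0]
width: 0.087
grip_force: 0.0
```

```bash
cat > find.py <<'E'
from h import *
t=eyes.camera('top'); s=eyes.camera('scene'); print(sensors.read_state()['ee_pos'])
for n,p,box in(('top',t,(320,160,520,320)),('scene',s,(120,270,330,420))):
    for c,am in(('green',60),('wood',60),('yellow',25)):
        for a,ce,st in blobs(p,c,box,am): print(n,c,a,back(p,ce,.008 if n=='top' else (.008 if c=='yellow' else .005)).round(4),ce.round(0))
cv2.imwrite('pics/ftop.png',cv2.resize(t['pixels'][100:350,150:520,::-1],(800,540),interpolation=2))
cv2.imwrite('pics/fscene.png',cv2.resize(s['pixels'][180:400,120:420,::-1],(780,572),interpolation=2))
E
python3 find.py
```

```text
[ 0.55251736 -0.35821888  0.13449222]
top green 132 [ 0.558  -0.3608] [476. 231.]
top wood 289 [ 0.5704 -0.2441] [432. 226.]
top wood 658 [ 0.447  -0.1115] [382. 272.]
top wood 294 [ 0.4459 -0.2371] [429. 273.]
top wood 278 [ 0.4229 -0.3564] [474. 282.]
top yellow 54 [ 0.7187 -0.1214] [387. 171.]
top yellow 55 [ 0.6342 -0.0438] [357. 201.]
top yellow 58 [ 0.6219 -0.1422] [394. 206.]
scene green 397 [ 0.5529 -0.3758] [180. 372.]
scene wood 127 [ 0.4613 -0.1353] [248. 294.]
scene wood 242 [ 0.4478 -0.2409] [209. 312.]
scene wood 153 [ 0.4305 -0.3551] [164. 330.]
scene wood 270 [ 0.5668 -0.2481] [231. 348.]
scene yellow 28 [ 0.5106 -0.0998] [270. 300.]
scene yellow 56 [ 0.6328 -0.0454] [316. 323.]
scene yellow 60 [ 0.6206 -0.144 ] [279. 340.]
scene yellow 67 [ 0.7173 -0.1233] [310. 365.]
scene yellow 65 [ 0.7568 -0.2396] [277. 406.]
```

View pics/ftop.png

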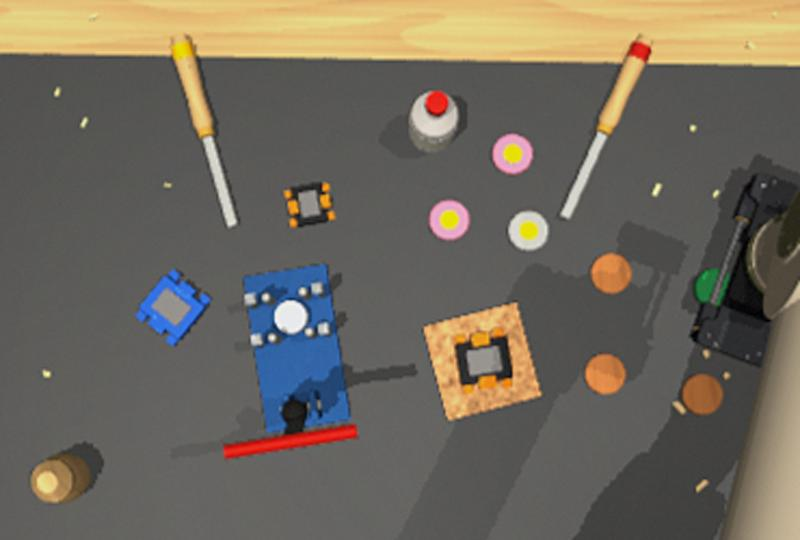

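The top view shows the cap lying flat and centred on the pad at crop (484,360), and the jig empty. Next I'll turn the gripper so the fingers suit the jig's ±y gaps, and go over the caul.

>>> arm_command --steps '[{"slide": [0,-0.004,-0.005],"rot": [0,0,10],"grip": 1},{"slide": [0,-0.004,-0.01],"rot": [0,0,10],"grip": 1},{"slide": [0,-0.004,-0.015],"rot": [0,0,10],"grip": 1},{"slide": [0,-0.004,-0.015],"rot": [0,0,10],"grip": 1},{"slide": [0,-0.003,-0.015],"rot": [0,0,10],"grip": 1},{"slide": [0,-0.003,0],"rot": [0,0,10],"grip": 1},{"slide": [0,0,0],"rot": [0,0,10],"grip": 1},{"slide": [0,0,0],"rot": [0,0,0],"grip": 1}]'

```text
time: 14.55
ee_pos: [0.5539, -0.374, 0.0751]
eef_rot: [0.341, 0.94, -0.001, 0.004]
ft_force: [0.1, -0.0, 0.4]
width: 0.0873
grip_force: 0.0
```

Run:
```python
from h import *
print(sensors.read_state()['ee_pos'],sensors.read_state()['joint_positions'].round(2))
t=eyes.camera('top'); s=eyes.camera('scene')
for p,box in((t,(355,245,390,290)),(s,(230,250,300,320))):
    o=blobs(p,'orange',box,5)
    for b in o: print(b[0],b[1].round(1),back(p,b[1],.02).round(4))
    g=[b for b in blobs(p,'grey',box,80)]
    for b in g: print('grey',b[0],b[1].round(1),back(p,b[1],.024).round(4))
    for b in blobs(p,'green',None,60): print('green',b[0],b[1].round(1),back(p,b[1],.008).round(4))
```

```text
[ 0.55388384 -0.37396209  0.07514413] [ 0.97  0.61 -0.63  1.48  0.38  1.16  1.16]
20 [380.  253.5] [ 0.4946 -0.1042]
18 [362.2 256.5] [ 0.4859 -0.0573]
50 [371.8 256.8] [ 0.4855 -0.0826]
48 [375.  276.5] [ 0.4338 -0.0915]
21 [384.  276.8] [ 0.4333 -0.1153]
21 [366.  279.6] [ 0.4252 -0.0678]
grey 174 [373.5 266.5] [ 0.4599 -0.087 ]
green 178 [478.  235.5] [ 0.5469 -0.3665]
green 400 [ 86.4 473.9] [-0.0873  0.6502]
54 [256.  273.3] [ 0.4276 -0.0881]
15 [246.5 281.5] [ 0.4351 -0.1213]
150 [269.5 289.2] [ 0.4896 -0.0869]
grey 167 [261.8 280.2] [ 0.4572 -0.0889]
green 462 [350.1  66.7] [-0.1403  0.6532]
green 397 [180.  372.2] [ 0.5545 -0.3759]
```

>>> arm_command --steps '[{"slide": [0,0.0018,-0.01],"rot": [0,0,0],"grip": 1},{"slide": [0,0,-0.02],"rot": [0,0,0],"grip": 1},{"slide": [0,0,-0.02],"rot": [0,0,0],"grip": 1},{"slide": [0,0,-0.012],"rot": [0,0,0],"grip": 1},{"slide": [0,0,-0.007],"rot": [0,0,0],"grip": 1},{"slide": [0,0,-0.003],"rot": [0,0,0],"grip": 1},{"slide": [0,0,0],"rot": [0,0,0],"grip": 1},{"slide": [0,0,0],"rot": [0,0,0],"grip": 1}]'

```text
time: 15.65
ee_pos: [0.5542, -0.3726, 0.0032]
eef_rot: [0.34, 0.94, -0.001, 0.004]
ft_force: [0.5, -0.7, -0.6]
width: 0.087
grip_force: 0.0
```

>>> arm_command --steps '[{"slide": [0,0,0],"rot": [0,0,0],"grip": 0.75},{"slide": [0,0,0],"rot": [0,0,0],"grip": 0.6},{"slide": [0,0,0],"rot": [0,0,0],"grip": 0.5},{"slide": [0,0,0],"rot": [0,0,0],"grip": 0.5},{"slide": [0,0,0],"rot": [0,0,0],"grip": 0.5},{"slide": [0,0,0],"rot": [0,0,0],"grip": 0.5},{"slide": [0,0,0],"rot": [0,0,0],"grip": 0.5},{"slide": [0,0,0],"rot": [0,0,0],"grip": 0.5}]' --newtons 10

```text
time: 16.65
ee_pos: [0.5538, -0.3724, 0.0026]
eef_rot: [0.34, 0.94, -0.001, 0.004]
ft_force: [-0.7, 0.1, -0.5]
width: 0.0481
grip_force: 10.0
```

>>> arm_command --steps '[{"slide": [0,0,0.02],"rot": [0,0,0],"grip": 0.5},{"slide": [0,0,0.05],"rot": [0,0,0],"grip": 0.5},{"slide": [0,0,0.05],"rot": [0,0,0],"grip": 0.5},{"slide": [0.005,0.05,0.03],"rot": [0,0,4],"grip": 0.5},{"slide": [0.005,0.05,0],"rot": [0,0,4],"grip": 0.5},{"slide": [0.005,0.05,0],"rot": [0,0,4],"grip": 0.5},{"slide": [0.005,0.05,0],"rot": [0,0,4],"grip": 0.5},{"slide": [0.005,0.05,0],"rot": [0,0,4],"grip": 0.5}]'

```text
time: 17.65
ee_pos: [0.5791, -0.1208, 0.1543]
eef_rot: [0.171, 0.985, -0.001, 0.005]
ft_force: [0.6, -0.4, -0.7]
width: 0.0482
grip_force: 10.0
```

>>> arm_command --steps '[{"slide": [-0.0087,0.0338,0],"rot": [0,0,4],"grip": 0.5},{"slide": [-0.0087,0.0338,0],"rot": [0,0,4],"grip": 0.5},{"slide": [-0.0087,0.0338,0],"rot": [0,0,4],"grip": 0.5},{"slide": [-0.0087,0.0338,0],"rot": [0,0,4],"grip": 0.5},{"slide": [-0.0087,0.0338,0],"rot": [0,0,4],"grip": 0.5},{"slide": [-0.0087,0.0338,0],"rot": [0,0,4],"grip": 0.5},{"slide": [-0.0087,0.0338,0],"rot": [0,0,4],"grip": 0.5},{"slide": [-0.0087,0.0338,0],"rot": [0,0,2.2],"grip": 0.5}]'

```text
time: 18.65
ee_pos: [0.5084, 0.1501, 0.1526]
eef_rot: [-0.092, 0.996, 0.001, 0.004]
ft_force: [0.1, -1.2, -0.4]
width: 0.0481
grip_force: 10.0
```

>>> arm_command --steps '[{"slide": [0,0,-0.02],"rot": [0,0,0],"grip": 0.5},{"slide": [0,0,-0.02],"rot": [0,0,0],"grip": 0.5},{"slide": [0,0,-0.01],"rot": [0,0,0],"grip": 0.5},{"slide": [0,0,0],"rot": [0,0,0],"grip": 0.5},{"slide": [0,0,0],"rot": [0,0,0],"grip": 0.5},{"slide": [0,0,0],"rot": [0,0,0],"grip": 0.5},{"slide": [0,0,0],"rot": [0,0,0],"grip": 0.5},{"slide": [0,0,0],"rot": [0,0,0],"grip": 0.5}]'

```text
time: 19.65
ee_pos: [0.5094, 0.148, 0.1028]
eef_rot: [-0.091, 0.996, 0.001, 0.004]
ft_force: [0.4, -0.2, -0.7]
width: 0.048
grip_force: 10.0
```

```bash
python3 -c "
from h import *
s=sensors.read_state(); print(s['ee_pos'].round(4),s['eef_rot'].round(4),s['joint_positions'].round(2))"; python3 snap.py scene 280 130 440 290 c3
```

```text
[0.5094 0.148  0.1028] [-9.050e-02  9.959e-01  5.000e-04  4.100e-03] [ 0.49  0.4  -1.02  1.82  0.38  1.12  1.1 ]
```

View pics/c3.png

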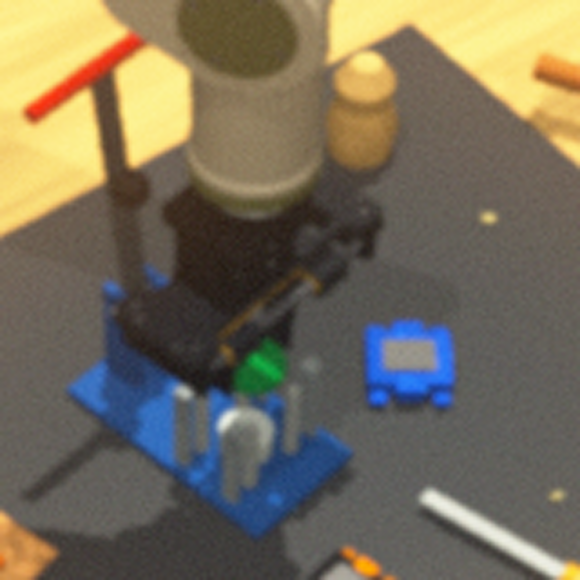

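Run:
```python
from h import *
p=eyes.camera('scene'); c=np.array([.5094,.148])
im=p['pixels'][:,:,::-1].copy(); l,t,k=325,205,12
a=cv2.resize(im[t:t+48,l:l+60],None,fx=k,fy=k,interpolation=cv2.INTER_CUBIC)
for z in(.1015,.1095):
    q=[((proj(p,[c[0]+.025*np.cos(w),c[1]+.025*np.sin(w),z])-[l,t]+.5)*k).astype(int) for w in np.linspace(0,6.283,60)]
    cv2.polylines(a,[np.array(q)],True,(255,0,255) if z<.105 else (0,255,255),1)
cv2.imwrite('pics/c4.png',a)
```

```text
(no output)
```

View pics/c4.png

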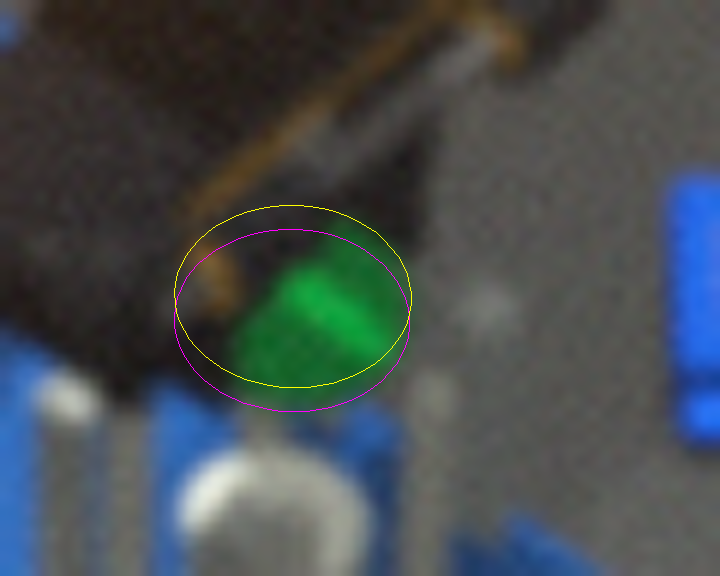

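The caul's outline matches a flat disc centred under the TCP. I'll lower it between the posts.

>>> arm_command --steps '[{"slide": [-0.0005,0.0009,-0.01],"rot": [0,0,0],"grip": 0.5},{"slide": [0,0,-0.01],"rot": [0,0,0],"grip": 0.5},{"slide": [0,0,-0.004],"rot": [0,0,0],"grip": 0.5},{"slide": [0,0,-0.004],"rot": [0,0,0],"grip": 0.5},{"slide": [0,0,-0.004],"rot": [0,0,0],"grip": 0.5},{"slide": [0,0,-0.004],"rot": [0,0,0],"grip": 0.5},{"slide": [0,0,0],"rot": [0,0,0],"grip": 0.5},{"slide": [0,0,0],"rot": [0,0,0],"grip": 0.5}]'

```text
time: 20.75
ee_pos: [0.5087, 0.1489, 0.0666]
eef_rot: [-0.091, 0.996, 0.001, 0.004]
ft_force: [-0.3, -0.6, -0.8]
width: 0.0484
grip_force: 10.0
```

>>> arm_command --steps '[{"slide": [0,0,-0.01],"rot": [0,0,0],"grip": 0.5},{"slide": [0,0,-0.01],"rot": [0,0,0],"grip": 0.5},{"slide": [0,0,-0.007],"rot": [0,0,0],"grip": 0.5},{"slide": [0,0,-0.004],"rot": [0,0,0],"grip": 0.5},{"slide": [0,0,-0.001],"rot": [0,0,0],"grip": 0.5},{"slide": [0,0,0],"rot": [0,0,0],"grip": 0.65},{"slide": [0,0,0],"rot": [0,0,0],"grip": 0.75},{"slide": [0,0,0],"rot": [0,0,0],"grip": 0.75}]'

```text
time: 21.75
ee_pos: [0.5089, 0.1489, 0.0347]
eef_rot: [-0.091, 0.996, 0.001, 0.004]
ft_force: [0.6, -0.4, -0.4]
width: 0.0639
grip_force: 0.0
```

>>> arm_command --steps '[{"slide": [0,0,0.01],"rot": [0,0,0],"grip": 0.75},{"slide": [0,0,0.03],"rot": [0,0,0],"grip": 0.75},{"slide": [0,0,0.04],"rot": [0,0,0],"grip": 0.75},{"slide": [0,0,0.035],"rot": [0,0,0],"grip": 0.75},{"slide": [0.015,-0.04,0],"rot": [0,0,-4],"grip": 1},{"slide": [0.015,-0.045,0],"rot": [0,0,-4],"grip": 1},{"slide": [0.015,-0.05,0],"rot": [0,0,-4],"grip": 1},{"slide": [0.015,-0.05,0],"rot": [0,0,-4],"grip": 1}]'

```text
time: 22.75
ee_pos: [0.5692, -0.0376, 0.1505]
eef_rot: [0.05, 0.999, -0.0, 0.004]
ft_force: [1.2, -0.2, -0.5]
width: 0.0863
grip_force: 0.0
```

```bash
python3 find.py
python3 - <<'E'
from h import *
for n,b in(('top',(250,220,320,270)),('scene',(325,200,385,280))):
    p=eyes.camera(n)
    for x in blobs(p,'green',b,40): print(n,x[0],x[1].round(1),back(p,x[1],.04).round(4))
E
```

```text
[ 0.56974835 -0.04318503  0.14969779]
top wood 279 [ 0.5708 -0.2446] [432. 226.]
top wood 152 [ 0.4515 -0.0398] [355. 270.]
top wood 278 [ 0.4462 -0.2373] [430. 273.]
top wood 295 [ 0.4228 -0.3561] [474. 282.]
scene wood 62 [ 0.4547 -0.1119] [254. 288.]
scene wood 292 [ 0.4446 -0.2399] [208. 311.]
scene wood 161 [ 0.4237 -0.3634] [160. 330.]
scene wood 239 [ 0.5689 -0.2465] [232. 348.]
scene yellow 34 [ 0.5107 -0.0999] [270. 300.]
scene yellow 55 [ 0.7191 -0.1231] [310. 366.]
scene yellow 73 [ 0.7588 -0.2412] [277. 407.]
top 289 [283.  245.9] [0.5098 0.1507]
scene 181 [349.3 244.6] [0.5071 0.1531]
```

>>> arm_command --steps '[{"slide": [0.0003,-0.0416,0],"rot": [0,0,-4.6],"grip": 1},{"slide": [0.0003,-0.0416,0],"rot": [0,0,-4.6],"grip": 1},{"slide": [0.0003,-0.0416,0],"rot": [0,0,-4.6],"grip": 1},{"slide": [0.0003,-0.0416,0],"rot": [0,0,-4.6],"grip": 1},{"slide": [0.0003,-0.0416,0],"rot": [0,0,-4.6],"grip": 1},{"slide": [0,0,-0.03],"rot": [0,0,0],"grip": 1},{"slide": [0,0,-0.04],"rot": [0,0,0],"grip": 1},{"slide": [0,0,-0.03],"rot": [0,0,0],"grip": 1}]'

```text
time: 23.95
ee_pos: [0.5698, -0.2448, 0.0479]
eef_rot: [0.248, 0.969, -0.001, 0.003]
ft_force: [0.1, 0.7, -0.4]
width: 0.0868
grip_force: 0.0
```

>>> arm_command --steps '[{"slide": [0,0,0],"rot": [0,0,0],"grip": 1},{"slide": [0,0,-0.02],"rot": [0,0,0],"grip": 1},{"slide": [0,0,-0.015],"rot": [0,0,0],"grip": 1},{"slide": [0,0,-0.009],"rot": [0,0,0],"grip": 1},{"slide": [0,0,-0.003],"rot": [0,0,0],"grip": 1},{"slide": [0,0,0],"rot": [0,0,0],"grip": 0.75},{"slide": [0,0,0],"rot": [0,0,0],"grip": 0.6},{"slide": [0,0,0],"rot": [0,0,0],"grip": 0.5}]'

```text
time: 24.95
ee_pos: [0.5705, -0.2442, 0.003]
eef_rot: [0.247, 0.969, -0.001, 0.004]
ft_force: [0.3, 0.4, 0.6]
width: 0.0648
grip_force: 0.0
```

>>> arm_command --steps '[{"slide": [0,0,0],"rot": [0,0,0],"grip": 0.5},{"slide": [0,0,0],"rot": [0,0,0],"grip": 0.5},{"slide": [0,0,0],"rot": [0,0,0],"grip": 0.5},{"slide": [0,0,0],"rot": [0,0,0],"grip": 0.5},{"slide": [0,0,0],"rot": [0,0,0],"grip": 0.5},{"slide": [0,0,0],"rot": [0,0,0],"grip": 0.5},{"slide": [0,0,0],"rot": [0,0,0],"grip": 0.5},{"slide": [0,0,0],"rot": [0,0,0],"grip": 0.5}]'

```text
time: 25.95
ee_pos: [0.5703, -0.2441, 0.0027]
eef_rot: [0.247, 0.969, -0.001, 0.004]
ft_force: [-1.6, 0.5, 2.7]
width: 0.0481
grip_force: 10.0
```

>>> arm_command --steps '[{"slide": [0,0,0.02],"rot": [0,0,0],"grip": 0.5},{"slide": [0,0,0.05],"rot": [0,0,0],"grip": 0.5},{"slide": [0,0,0.05],"rot": [0,0,0],"grip": 0.5},{"slide": [-0.0061,0.039,0.0273],"rot": [0,0,3.9],"grip": 0.5},{"slide": [-0.0061,0.039,0],"rot": [0,0,3.9],"grip": 0.5},{"slide": [-0.0061,0.039,0],"rot": [0,0,3.9],"grip": 0.5},{"slide": [-0.0061,0.039,0],"rot": [0,0,3.9],"grip": 0.5},{"slide": [-0.0061,0.039,0],"rot": [0,0,3.9],"grip": 0.5}]'

```text
time: 26.95
ee_pos: [0.5394, -0.047, 0.1504]
eef_rot: [0.078, 0.997, -0.0, 0.004]
ft_force: [1.3, -0.4, -0.1]
width: 0.0477
grip_force: 10.0
```

>>> arm_command --steps '[{"slide": [-0.0062,0.0396,0],"rot": [0,0,3.88],"grip": 0.5},{"slide": [-0.0062,0.0396,0],"rot": [0,0,3.88],"grip": 0.5},{"slide": [-0.0062,0.0396,0],"rot": [0,0,3.88],"grip": 0.5},{"slide": [-0.0062,0.0396,0],"rot": [0,0,3.88],"grip": 0.5},{"slide": [-0.0062,0.0396,0],"rot": [0,0,3.88],"grip": 0.5},{"slide": [0,0,-0.02],"rot": [0,0,0],"grip": 0.5},{"slide": [0,0,-0.025],"rot": [0,0,0],"grip": 0.5},{"slide": [0,0,0],"rot": [0,0,0],"grip": 0.5}]'

```text
time: 27.95
ee_pos: [0.5073, 0.1485, 0.1032]
eef_rot: [-0.09, 0.996, 0.0, 0.002]
ft_force: [-0.8, -0.1, 0.2]
width: 0.0482
grip_force: 10.0
```

>>> arm_command --steps '[{"slide": [0,0,0],"rot": [0,0,0],"grip": 0.5},{"slide": [0,0,0],"rot": [0,0,0],"grip": 0.5},{"slide": [0,0,0],"rot": [0,0,0],"grip": 0.5},{"slide": [0,0,0],"rot": [0,0,0],"grip": 0.5},{"slide": [0,0,0],"rot": [0,0,0],"grip": 0.5},{"slide": [0,0,0],"rot": [0,0,0],"grip": 0.5},{"slide": [0,0,0],"rot": [0,0,0],"grip": 0.5},{"slide": [0,0,0],"rot": [0,0,0],"grip": 0.5}]'

```text
time: 28.95
ee_pos: [0.5087, 0.1489, 0.1049]
eef_rot: [-0.09, 0.996, 0.001, 0.004]
ft_force: [-1.3, 0.5, -0.1]
width: 0.0484
grip_force: 10.0
```

>>> arm_command --steps '[{"slide": [0,0,-0.012],"rot": [0,0,0],"grip": 0.5},{"slide": [0,0,-0.01],"rot": [0,0,0],"grip": 0.5},{"slide": [0,0,-0.008],"rot": [0,0,0],"grip": 0.5},{"slide": [0,0,-0.007],"rot": [0,0,0],"grip": 0.5},{"slide": [0,0,-0.007],"rot": [0,0,0],"grip": 0.5},{"slide": [0,0,-0.007],"rot": [0,0,0],"grip": 0.5},{"slide": [0,0,-0.006],"rot": [0,0,0],"grip": 0.5},{"slide": [0,0,-0.0045],"rot": [0,0,0],"grip": 0.5}]'

```text
time: 29.95
ee_pos: [0.5087, 0.1489, 0.043]
eef_rot: [-0.09, 0.996, 0.001, 0.004]
ft_force: [-0.0, -2.2, 1.3]
width: 0.0481
grip_force: 10.0
```

>>> arm_command --steps '[{"slide": [0,0,-0.0005],"rot": [0,0,0],"grip": 0.5},{"slide": [0,0,0],"rot": [0,0,0],"grip": 0.6},{"slide": [0,0,0],"rot": [0,0,0],"grip": 0.75},{"slide": [0,0,0],"rot": [0,0,0],"grip": 0.75},{"slide": [0,0,0.015],"rot": [0,0,0],"grip": 0.75},{"slide": [0,0,0.03],"rot": [0,0,0],"grip": 0.75},{"slide": [0,0,0.03],"rot": [0,0,0],"grip": 0.75},{"slide": [0,0,0.032],"rot": [0,0,0],"grip": 0.75}]'

```text
time: 30.95
ee_pos: [0.5087, 0.1492, 0.1518]
eef_rot: [-0.09, 0.996, 0.001, 0.004]
ft_force: [0.2, 0.4, 0.5]
width: 0.0656
grip_force: 0.0
```

>>> arm_command --steps '[{"slide": [-0.006,-0.043,0],"rot": [0,0,-5],"grip": 1},{"slide": [-0.006,-0.043,0],"rot": [0,0,-5],"grip": 1},{"slide": [-0.006,-0.043,0],"rot": [0,0,-5],"grip": 1},{"slide": [-0.006,-0.043,0],"rot": [0,0,-5],"grip": 1},{"slide": [-0.006,-0.043,0],"rot": [0,0,-5],"grip": 1},{"slide": [-0.006,-0.043,0],"rot": [0,0,-5],"grip": 1},{"slide": [-0.006,-0.02,0],"rot": [0,0,-5],"grip": 1},{"slide": [0,0,0],"rot": [0,0,0],"grip": 1}]'

```text
time: 31.95
ee_pos: [0.4666, -0.1303, 0.1506]
eef_rot: [0.215, 0.977, -0.001, 0.004]
ft_force: [0.1, 1.5, 0.2]
width: 0.0872
grip_force: 0.0
```

```bash
python3 find.py; python3 -c "
from h import *
t=eyes.camera('top')
print([(b[0],back(t,b[1],.048).round(4),b[1]) for b in blobs(t,'wood',(250,220,320,270),40)])"
```

```text
[ 0.46718439 -0.12802311  0.15052125]
top wood 61 [ 0.5021 -0.1212] [386. 251.]
top wood 636 [ 0.4346 -0.0635] [364. 276.]
top wood 296 [ 0.4228 -0.3562] [474. 282.]
top yellow 54 [ 0.7187 -0.1214] [387. 171.]
top yellow 55 [ 0.6342 -0.0438] [357. 201.]
top yellow 58 [ 0.6219 -0.1422] [394. 206.]
scene wood 177 [ 0.5017 -0.094 ] [270. 297.]
scene wood 86 [ 0.4746 -0.1164] [257. 294.]
scene wood 290 [ 0.4446 -0.2403] [208. 311.]
scene wood 175 [ 0.4233 -0.3634] [160. 330.]
scene yellow 55 [ 0.633  -0.0456] [316. 323.]
scene yellow 61 [ 0.6207 -0.1442] [279. 340.]
scene yellow 67 [ 0.7173 -0.1233] [310. 365.]
scene yellow 69 [ 0.7593 -0.2416] [277. 408.]
[(290, array([0.51  , 0.1507]), array([282.72068966, 245.59310345]))]
```

View pics/ftop.png

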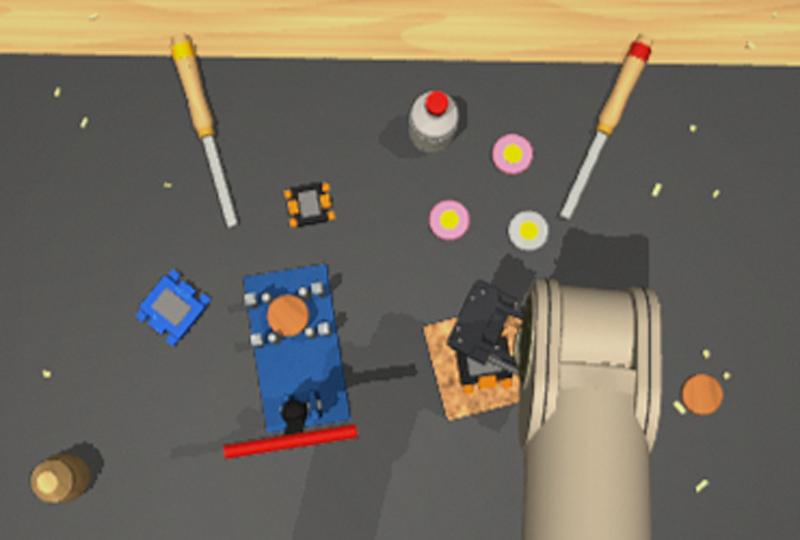

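The first layer sits centred between the posts at crop (288,315). The second is still at (0.446, -0.237) in the scene view.

>>> arm_command --steps '[{"slide": [-0.0069,-0.0361,0],"rot": [0,0,-3],"grip": 1},{"slide": [-0.0069,-0.0361,0],"rot": [0,0,-3],"grip": 1},{"slide": [-0.0069,-0.0361,0],"rot": [0,0,-3],"grip": 1},{"slide": [0,0,-0.03],"rot": [0,0,0],"grip": 1},{"slide": [0,0,-0.04],"rot": [0,0,0],"grip": 1},{"slide": [0,0,-0.03],"rot": [0,0,0],"grip": 1},{"slide": [0,0,-0.01],"rot": [0,0,0],"grip": 1},{"slide": [0,0,0],"rot": [0,0,0],"grip": 1}]'

```text
time: 33.1
ee_pos: [0.446, -0.2377, 0.0399]
eef_rot: [0.29, 0.957, -0.001, 0.004]
ft_force: [-0.2, 0.1, 1.0]
width: 0.0868
grip_force: 0.0
```

>>> arm_command --steps '[{"slide": [0,0,-0.015],"rot": [0,0,0],"grip": 1},{"slide": [0,0,-0.015],"rot": [0,0,0],"grip": 1},{"slide": [0,0,-0.0075],"rot": [0,0,0],"grip": 1},{"slide": [0,0,0],"rot": [0,0,0],"grip": 0.75},{"slide": [0,0,0],"rot": [0,0,0],"grip": 0.6},{"slide": [0,0,0],"rot": [0,0,0],"grip": 0.5},{"slide": [0,0,0],"rot": [0,0,0],"grip": 0.5},{"slide": [0,0,0],"rot": [0,0,0],"grip": 0.5}]'

```text
time: 34.1
ee_pos: [0.4461, -0.2375, 0.0025]
eef_rot: [0.29, 0.957, -0.001, 0.004]
ft_force: [-0.7, 0.3, 0.9]
width: 0.0481
grip_force: 10.0
```

>>> arm_command --steps '[{"slide": [0,0,0],"rot": [0,0,0],"grip": 0.5},{"slide": [0,0,0],"rot": [0,0,0],"grip": 0.5},{"slide": [0,0,0],"rot": [0,0,0],"grip": 0.5},{"slide": [0,0,0],"rot": [0,0,0],"grip": 0.5},{"slide": [0,0,0],"rot": [0,0,0],"grip": 0.5},{"slide": [0,0,0],"rot": [0,0,0],"grip": 0.5},{"slide": [0,0,0],"rot": [0,0,0],"grip": 0.5},{"slide": [0,0,0],"rot": [0,0,0],"grip": 0.5}]'

```text
time: 35.1
ee_pos: [0.4462, -0.2375, 0.0025]
eef_rot: [0.29, 0.957, -0.001, 0.004]
ft_force: [-1.0, -1.2, 5.2]
width: 0.048
grip_force: 10.0
```

>>> arm_command --steps '[{"slide": [0,0,0.02],"rot": [0,0,0],"grip": 0.5},{"slide": [0,0,0.05],"rot": [0,0,0],"grip": 0.5},{"slide": [0,0,0.05],"rot": [0,0,0],"grip": 0.5},{"slide": [0.0063,0.0387,0.0275],"rot": [0,0,4.4],"grip": 0.5},{"slide": [0.0063,0.0387,0],"rot": [0,0,4.4],"grip": 0.5},{"slide": [0.0063,0.0387,0],"rot": [0,0,4.4],"grip": 0.5},{"slide": [0.0063,0.0387,0],"rot": [0,0,4.4],"grip": 0.5},{"slide": [0.0063,0.0387,0],"rot": [0,0,4.4],"grip": 0.5}]'

```text
time: 36.1
ee_pos: [0.4775, -0.0424, 0.1508]
eef_rot: [0.101, 0.995, -0.0, 0.004]
ft_force: [0.3, 0.4, -0.3]
width: 0.0479
grip_force: 10.0
```

>>> arm_command --steps '[{"slide": [0.0063,0.0387,0],"rot": [0,0,4.4],"grip": 0.5},{"slide": [0.0063,0.0387,0],"rot": [0,0,4.4],"grip": 0.5},{"slide": [0.0063,0.0387,0],"rot": [0,0,4.4],"grip": 0.5},{"slide": [0.0063,0.0387,0],"rot": [0,0,4.4],"grip": 0.5},{"slide": [0.006,0.0382,0],"rot": [0,0,4.4],"grip": 0.5},{"slide": [0,0,-0.02],"rot": [0,0,0],"grip": 0.5},{"slide": [0,0,-0.025],"rot": [0,0,0],"grip": 0.5},{"slide": [0,0,0],"rot": [0,0,0],"grip": 0.5}]'

```text
time: 37.1
ee_pos: [0.5074, 0.1478, 0.1035]
eef_rot: [-0.089, 0.996, 0.0, 0.002]
ft_force: [0.1, -0.2, 0.3]
width: 0.048
grip_force: 10.0
```

>>> arm_command --steps '[{"slide": [0,0,0],"rot": [0,0,0],"grip": 0.5},{"slide": [0,0,0],"rot": [0,0,0],"grip": 0.5},{"slide": [0,0,0],"rot": [0,0,0],"grip": 0.5},{"slide": [0,0,0],"rot": [0,0,0],"grip": 0.5},{"slide": [0,0,0],"rot": [0,0,0],"grip": 0.5},{"slide": [0,0,0],"rot": [0,0,0],"grip": 0.5},{"slide": [0,0,0],"rot": [0,0,0],"grip": 0.5},{"slide": [0,0,0],"rot": [0,0,0],"grip": 0.5}]'

```text
time: 38.1
ee_pos: [0.5087, 0.1491, 0.1049]
eef_rot: [-0.09, 0.996, 0.001, 0.004]
ft_force: [0.1, 1.3, 0.2]
width: 0.0482
grip_force: 10.0
```

>>> arm_command --steps '[{"slide": [0,0,-0.012],"rot": [0,0,0],"grip": 0.5},{"slide": [0,0,-0.01],"rot": [0,0,0],"grip": 0.5},{"slide": [0,0,-0.008],"rot": [0,0,0],"grip": 0.5},{"slide": [0,0,-0.007],"rot": [0,0,0],"grip": 0.5},{"slide": [0,0,-0.007],"rot": [0,0,0],"grip": 0.5},{"slide": [0,0,-0.006],"rot": [0,0,0],"grip": 0.5},{"slide": [0,0,-0.0035],"rot": [0,0,0],"grip": 0.5},{"slide": [0,0,0],"rot": [0,0,0],"grip": 0.5}]'

```text
time: 39.1
ee_pos: [0.5086, 0.1491, 0.0512]
eef_rot: [-0.09, 0.996, 0.001, 0.004]
ft_force: [-0.6, 0.2, -0.6]
width: 0.0481
grip_force: 10.0
```

>>> arm_command --steps '[{"slide": [0,0,-0.0005],"rot": [0,0,0],"grip": 0.5},{"slide": [0,0,0],"rot": [0,0,0],"grip": 0.6},{"slide": [0,0,0],"rot": [0,0,0],"grip": 0.75},{"slide": [0,0,0],"rot": [0,0,0],"grip": 0.75},{"slide": [0,0,0.015],"rot": [0,0,0],"grip": 0.75},{"slide": [0,0,0.03],"rot": [0,0,0],"grip": 0.75},{"slide": [0,0,0.03],"rot": [0,0,0],"grip": 0.75},{"slide": [0,0,0.024],"rot": [0,0,0],"grip": 0.75}]'

```text
time: 40.1
ee_pos: [0.509, 0.1495, 0.1521]
eef_rot: [-0.09, 0.996, 0.001, 0.005]
ft_force: [0.9, -0.2, 0.1]
width: 0.0652
grip_force: 0.0
```

>>> arm_command --steps '[{"slide": [-0.006,-0.046,0],"rot": [0,0,-5],"grip": 1},{"slide": [-0.006,-0.046,0],"rot": [0,0,-5],"grip": 1},{"slide": [-0.006,-0.046,0],"rot": [0,0,-5],"grip": 1},{"slide": [-0.006,-0.046,0],"rot": [0,0,-5],"grip": 1},{"slide": [-0.006,-0.046,0],"rot": [0,0,-5],"grip": 1},{"slide": [-0.006,-0.046,0],"rot": [0,0,-5],"grip": 1},{"slide": [0,-0.03,0],"rot": [0,0,-5],"grip": 1},{"slide": [0,0,0],"rot": [0,0,0],"grip": 1}]'

```text
time: 41.1
ee_pos: [0.4729, -0.1588, 0.1503]
eef_rot: [0.216, 0.976, -0.001, 0.004]
ft_force: [-0.2, 1.9, -0.5]
width: 0.0873
grip_force: 0.0
```

```bash
python3 find.py; python3 -c "
from h import *
t=eyes.camera('top');s=eyes.camera('scene')
print([(b[0],back(t,b[1],.056).round(4),b[1]) for b in blobs(t,'wood',(250,220,320,270),40)])
print([(b[0],b[1]) for b in blobs(s,'wood',(325,200,385,280),40)])"
```

```text
[ 0.4733009  -0.15578134  0.15018597]
top wood 898 [ 0.4455 -0.0763] [369. 272.]
top wood 196 [ 0.4222 -0.3636] [477. 282.]
top yellow 54 [ 0.7187 -0.1214] [387. 171.]
top yellow 55 [ 0.6342 -0.0438] [357. 201.]
top yellow 58 [ 0.6219 -0.1422] [394. 206.]
scene wood 134 [ 0.4704 -0.1333] [250. 296.]
scene wood 76 [ 0.4944 -0.0385] [287. 284.]
scene wood 168 [ 0.4235 -0.3635] [160. 330.]
scene yellow 28 [ 0.5097 -0.0987] [270. 300.]
scene yellow 55 [ 0.633  -0.0456] [316. 323.]
scene yellow 60 [ 0.6206 -0.144 ] [279. 340.]
scene yellow 67 [ 0.7173 -0.1233] [310. 365.]
scene yellow 54 [ 0.755  -0.2379] [277. 405.]
[(297, array([0.5098, 0.1508]), array([282.42424242, 245.48484848]))]
[(136, array([349.99264706, 242.42647059]))]
```

>>> arm_command --steps '[{"slide": [-0.01,-0.04,0],"rot": [0,0,-4.2],"grip": 1},{"slide": [-0.01,-0.04,0],"rot": [0,0,-4.2],"grip": 1},{"slide": [-0.01,-0.04,0],"rot": [0,0,-4.2],"grip": 1},{"slide": [-0.01,-0.04,0],"rot": [0,0,-4.2],"grip": 1},{"slide": [-0.01,-0.04,0],"rot": [0,0,-4.2],"grip": 1},{"slide": [0,0,-0.04],"rot": [0,0,0],"grip": 1},{"slide": [0,0,-0.04],"rot": [0,0,0],"grip": 1},{"slide": [0,0,-0.02],"rot": [0,0,0],"grip": 1}]'

```text
time: 42.3
ee_pos: [0.4227, -0.3553, 0.0481]
eef_rot: [0.387, 0.922, -0.001, 0.003]
ft_force: [-0.1, 0.2, 0.1]
width: 0.0866
grip_force: 0.0
```

>>> arm_command --steps '[{"slide": [0,0,-0.01],"rot": [0,0,0],"grip": 1},{"slide": [0,0,0],"rot": [0,0,0],"grip": 1},{"slide": [0,0,0],"rot": [0,0,0],"grip": 1},{"slide": [0,0,0],"rot": [0,0,0],"grip": 1},{"slide": [0,0,0],"rot": [0,0,0],"grip": 1},{"slide": [0,0,0],"rot": [0,0,0],"grip": 1},{"slide": [0,0,0],"rot": [0,0,0],"grip": 1},{"slide": [0,0,0],"rot": [0,0,0],"grip": 1}]'

```text
time: 43.3
ee_pos: [0.4227, -0.3569, 0.0399]
eef_rot: [0.388, 0.922, -0.001, 0.004]
ft_force: [-0.5, -0.1, 0.6]
width: 0.0871
grip_force: 0.0
```

>>> arm_command --steps '[{"slide": [0,0.0008,-0.015],"rot": [0,0,0],"grip": 1},{"slide": [0,0,-0.015],"rot": [0,0,0],"grip": 1},{"slide": [0,0,-0.0075],"rot": [0,0,0],"grip": 1},{"slide": [0,0,0],"rot": [0,0,0],"grip": 0.75},{"slide": [0,0,0],"rot": [0,0,0],"grip": 0.6},{"slide": [0,0,0],"rot": [0,0,0],"grip": 0.5},{"slide": [0,0,0],"rot": [0,0,0],"grip": 0.5},{"slide": [0,0,0],"rot": [0,0,0],"grip": 0.5}]'

```text
time: 44.3
ee_pos: [0.4228, -0.3561, 0.0024]
eef_rot: [0.388, 0.921, -0.001, 0.004]
ft_force: [0.3, 0.3, 0.2]
width: 0.0482
grip_force: 10.0
```

>>> arm_command --steps '[{"slide": [0,0,0],"rot": [0,0,0],"grip": 0.5},{"slide": [0,0,0],"rot": [0,0,0],"grip": 0.5},{"slide": [0,0,0],"rot": [0,0,0],"grip": 0.5},{"slide": [0,0,0],"rot": [0,0,0],"grip": 0.5},{"slide": [0,0,0.02],"rot": [0,0,0],"grip": 0.5},{"slide": [0,0,0.04],"rot": [0,0,0],"grip": 0.5},{"slide": [0,0,0.05],"rot": [0,0,0],"grip": 0.5},{"slide": [0,0,0.0375],"rot": [0,0,0],"grip": 0.5}]'

```text
time: 45.3
ee_pos: [0.4233, -0.356, 0.1534]
eef_rot: [0.388, 0.922, -0.002, 0.005]
ft_force: [0.0, -0.3, -1.7]
width: 0.0479
grip_force: 10.0
```

>>> arm_command --steps '[{"slide": [0.0072,0.0421,0],"rot": [0,0,4.67],"grip": 0.5},{"slide": [0.0072,0.0421,0],"rot": [0,0,4.67],"grip": 0.5},{"slide": [0.0072,0.0421,0],"rot": [0,0,4.67],"grip": 0.5},{"slide": [0.0072,0.0421,0],"rot": [0,0,4.67],"grip": 0.5},{"slide": [0.0072,0.0421,0],"rot": [0,0,4.67],"grip": 0.5},{"slide": [0.0072,0.0421,0],"rot": [0,0,4.67],"grip": 0.5},{"slide": [0.0072,0.0421,0],"rot": [0,0,4.67],"grip": 0.5},{"slide": [0.0072,0.0421,0],"rot": [0,0,4.67],"grip": 0.5}]'

```text
time: 46.3
ee_pos: [0.4805, -0.0178, 0.1511]
eef_rot: [0.071, 0.997, -0.001, 0.004]
ft_force: [1.4, -0.2, -1.1]
width: 0.0484
grip_force: 10.0
```

>>> arm_command --steps '[{"slide": [0.0072,0.0421,0],"rot": [0,0,4.67],"grip": 0.5},{"slide": [0.0072,0.0421,0],"rot": [0,0,4.67],"grip": 0.5},{"slide": [0.0072,0.0421,0],"rot": [0,0,4.67],"grip": 0.5},{"slide": [0.0071,0.0419,0],"rot": [0,0,4.67],"grip": 0.5},{"slide": [0,0,-0.02],"rot": [0,0,0],"grip": 0.5},{"slide": [0,0,-0.025],"rot": [0,0,0],"grip": 0.5},{"slide": [0,0,0],"rot": [0,0,0],"grip": 0.5},{"slide": [0,0,0],"rot": [0,0,0],"grip": 0.5}]'

```text
time: 47.3
ee_pos: [0.5094, 0.1486, 0.1059]
eef_rot: [-0.09, 0.996, 0.0, 0.004]
ft_force: [0.4, 0.0, -0.1]
width: 0.0483
grip_force: 10.0
```

>>> arm_command --steps '[{"slide": [0,0,0],"rot": [0,0,0],"grip": 0.5},{"slide": [0,0,0],"rot": [0,0,0],"grip": 0.5},{"slide": [0,0,0],"rot": [0,0,0],"grip": 0.5},{"slide": [0,0,0],"rot": [0,0,0],"grip": 0.5},{"slide": [0,0,0],"rot": [0,0,0],"grip": 0.5},{"slide": [0,0,0],"rot": [0,0,0],"grip": 0.5},{"slide": [0,0,0],"rot": [0,0,0],"grip": 0.5},{"slide": [0,0,0],"rot": [0,0,0],"grip": 0.5}]'

```text
time: 48.3
ee_pos: [0.509, 0.1489, 0.1049]
eef_rot: [-0.09, 0.996, 0.001, 0.004]
ft_force: [0.0, -0.4, -0.7]
width: 0.0481
grip_force: 10.0
```

>>> arm_command --steps '[{"slide": [0,0,-0.012],"rot": [0,0,0],"grip": 0.5},{"slide": [0,0,-0.01],"rot": [0,0,0],"grip": 0.5},{"slide": [0,0,-0.007],"rot": [0,0,0],"grip": 0.5},{"slide": [0,0,-0.006],"rot": [0,0,0],"grip": 0.5},{"slide": [0,0,-0.006],"rot": [0,0,0],"grip": 0.5},{"slide": [0,0,-0.0045],"rot": [0,0,0],"grip": 0.5},{"slide": [0,0,0],"rot": [0,0,0],"grip": 0.5},{"slide": [0,0,0],"rot": [0,0,0],"grip": 0.5}]'

```text
time: 49.3
ee_pos: [0.5089, 0.1487, 0.0593]
eef_rot: [-0.09, 0.996, 0.0, 0.004]
ft_force: [-1.3, -2.6, -1.7]
width: 0.0484
grip_force: 10.0
```

>>> arm_command --steps '[{"slide": [0,0,-0.0005],"rot": [0,0,0],"grip": 0.5},{"slide": [0,0,0],"rot": [0,0,0],"grip": 0.6},{"slide": [0,0,0],"rot": [0,0,0],"grip": 0.75},{"slide": [0,0,0],"rot": [0,0,0],"grip": 0.75},{"slide": [0,0,0.015],"rot": [0,0,0],"grip": 0.75},{"slide": [0,0,0.03],"rot": [0,0,0],"grip": 0.75},{"slide": [0,0,0.03],"rot": [0,0,0],"grip": 0.75},{"slide": [0,0,0.016],"rot": [0,0,0],"grip": 0.75}]'

```text
time: 50.3
ee_pos: [0.5097, 0.1494, 0.1521]
eef_rot: [-0.09, 0.996, 0.001, 0.005]
ft_force: [-0.0, -0.1, -0.2]
width: 0.0654
grip_force: 0.0
```

>>> arm_command --steps '[{"slide": [0.005,-0.046,0],"rot": [0,0,-5],"grip": 1},{"slide": [0.005,-0.046,0],"rot": [0,0,-5],"grip": 1},{"slide": [0.005,-0.046,0],"rot": [0,0,-5],"grip": 1},{"slide": [0.005,-0.046,0],"rot": [0,0,-5],"grip": 1},{"slide": [0.005,-0.046,0],"rot": [0,0,-5],"grip": 1},{"slide": [0.005,-0.046,0],"rot": [0,0,-5],"grip": 1},{"slide": [0,0,0],"rot": [0,0,0],"grip": 1},{"slide": [0,0,0],"rot": [0,0,0],"grip": 1}]'

```text
time: 51.3
ee_pos: [0.539, -0.1264, 0.1499]
eef_rot: [0.17, 0.985, -0.0, 0.004]
ft_force: [-0.7, 0.9, 0.7]
width: 0.087
grip_force: 0.0
```

```bash
python3 find.py; python3 -c "
from h import *
t=eyes.camera('top');s=eyes.camera('scene')
print([(b[0],back(t,b[1],.064).round(4),b[1]) for b in blobs(t,'wood',(250,220,320,270),40)])
print([(b[0],b[1]) for b in blobs(s,'wood',(325,200,385,280),40)])"
```

```text
[ 0.53905835 -0.12560569  0.15002392]
top wood 682 [ 0.4823 -0.0707] [367. 258.]
top wood 134 [ 0.4257 -0.1267] [388. 280.]
top yellow 54 [ 0.7187 -0.1214] [387. 171.]
top yellow 55 [ 0.6342 -0.0438] [357. 201.]
scene wood 78 [ 0.4977 -0.0421] [286. 286.]
scene wood 61 [ 0.5017 -0.1355] [256. 305.]
scene yellow 56 [ 0.6328 -0.0454] [316. 323.]
scene yellow 47 [ 0.6194 -0.144 ] [279. 340.]
scene yellow 67 [ 0.7173 -0.1233] [310. 365.]
scene yellow 70 [ 0.7584 -0.2412] [277. 407.]
[(302, array([0.5098, 0.1505]), array([282.29139073, 245.26821192]))]
[(166, array([350.21686747, 241.68072289]))]
```

View pics/ftop.png

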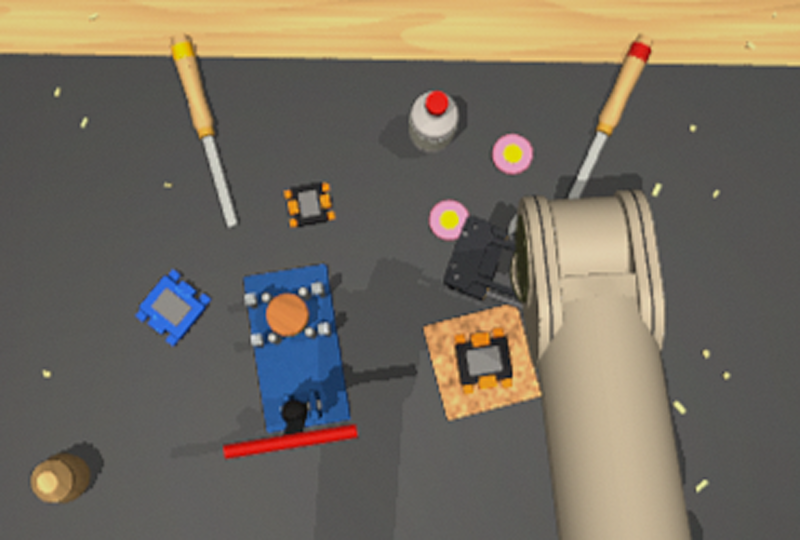

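All three layers are stacked flat and centred at crop (288,315), the cap is on the pad, and the plate is undisturbed in the scene view. Next is the plate.

>>> arm_command --steps '[{"slide": [0.0276,-0.0055,0],"rot": [0,0,0],"grip": 1},{"slide": [0.0276,-0.0055,0],"rot": [0,0,0],"grip": 1},{"slide": [0.0276,-0.0055,0],"rot": [0,0,0],"grip": 1},{"slide": [0,0,-0.03],"rot": [0,0,0],"grip": 1},{"slide": [0,0,-0.04],"rot": [0,0,0],"grip": 1},{"slide": [0,0,-0.03],"rot": [0,0,0],"grip": 1},{"slide": [0,0,0],"rot": [0,0,0],"grip": 1},{"slide": [0,0,0],"rot": [0,0,0],"grip": 1}]'

```text
time: 52.5
ee_pos: [0.6227, -0.1431, 0.0514]
eef_rot: [0.17, 0.985, -0.0, 0.005]
ft_force: [-0.2, 0.5, 0.1]
width: 0.0869
grip_force: 0.0
```

>>> arm_command --steps '[{"slide": [0,0,-0.01],"rot": [0,0,0],"grip": 1},{"slide": [0,0,0],"rot": [0,0,0],"grip": 1},{"slide": [0,0,0],"rot": [0,0,0],"grip": 1},{"slide": [0,0,0],"rot": [0,0,0],"grip": 1},{"slide": [0,0,0],"rot": [0,0,0],"grip": 1},{"slide": [0,0,0],"rot": [0,0,0],"grip": 1},{"slide": [0,0,0],"rot": [0,0,0],"grip": 1},{"slide": [0,0,0],"rot": [0,0,0],"grip": 1}]'

```text
time: 53.5
ee_pos: [0.6218, -0.1435, 0.0399]
eef_rot: [0.171, 0.985, -0.0, 0.004]
ft_force: [-0.2, 1.1, 0.5]
width: 0.087
grip_force: 0.0
```

>>> arm_command --steps '[{"slide": [0,0.0012,-0.015],"rot": [0,0,0],"grip": 1},{"slide": [0,0,-0.015],"rot": [0,0,0],"grip": 1},{"slide": [0,0,-0.0075],"rot": [0,0,0],"grip": 1},{"slide": [0,0,0],"rot": [0,0,0],"grip": 0.75},{"slide": [0,0,0],"rot": [0,0,0],"grip": 0.6},{"slide": [0,0,0],"rot": [0,0,0],"grip": 0.5},{"slide": [0,0,0],"rot": [0,0,0],"grip": 0.5},{"slide": [0,0,0],"rot": [0,0,0],"grip": 0.5}]' --newtons 20

```text
time: 54.5
ee_pos: [0.6219, -0.1424, 0.0024]
eef_rot: [0.171, 0.985, -0.0, 0.004]
ft_force: [-0.1, 0.5, -0.3]
width: 0.0478
grip_force: 20.0
```

>>> arm_command --steps '[{"slide": [0,0,0],"rot": [0,0,0],"grip": 0.5},{"slide": [0,0,0],"rot": [0,0,0],"grip": 0.5},{"slide": [0,0,0],"rot": [0,0,0],"grip": 0.5},{"slide": [0,0,0],"rot": [0,0,0],"grip": 0.5},{"slide": [0,0,0.02],"rot": [0,0,0],"grip": 0.5},{"slide": [0,0,0.04],"rot": [0,0,0],"grip": 0.5},{"slide": [0,0,0.05],"rot": [0,0,0],"grip": 0.5},{"slide": [0,0,0.0375],"rot": [0,0,0],"grip": 0.5}]'

```text
time: 55.5
ee_pos: [0.6223, -0.142, 0.1535]
eef_rot: [0.171, 0.985, -0.0, 0.005]
ft_force: [-0.2, -0.3, -0.6]
width: 0.0477
grip_force: 20.0
```

>>> arm_command --steps '[{"slide": [-0.0141,0.0364,0],"rot": [0,0,3.75],"grip": 0.5},{"slide": [-0.0141,0.0364,0],"rot": [0,0,3.75],"grip": 0.5},{"slide": [-0.0141,0.0364,0],"rot": [0,0,3.75],"grip": 0.5},{"slide": [-0.0141,0.0364,0],"rot": [0,0,3.75],"grip": 0.5},{"slide": [-0.0141,0.0364,0],"rot": [0,0,3.75],"grip": 0.5},{"slide": [-0.0141,0.0364,0],"rot": [0,0,3.75],"grip": 0.5},{"slide": [-0.0141,0.0364,0],"rot": [0,0,3.75],"grip": 0.5},{"slide": [-0.0142,0.0364,0],"rot": [0,0,3.75],"grip": 0.5}]'

```text
time: 56.5
ee_pos: [0.5079, 0.1509, 0.1502]
eef_rot: [-0.092, 0.996, 0.001, 0.004]
ft_force: [0.6, 1.7, -1.2]
width: 0.0479
grip_force: 20.0
```

>>> arm_command --steps '[{"slide": [0,0,-0.02],"rot": [0,0,0],"grip": 0.5},{"slide": [0,0,-0.02],"rot": [0,0,0],"grip": 0.5},{"slide": [0,0,-0.005],"rot": [0,0,0],"grip": 0.5},{"slide": [0,0,0],"rot": [0,0,0],"grip": 0.5},{"slide": [0,0,0],"rot": [0,0,0],"grip": 0.5},{"slide": [0,0,0],"rot": [0,0,0],"grip": 0.5},{"slide": [0,0,0],"rot": [0,0,0],"grip": 0.5},{"slide": [0,0,0],"rot": [0,0,0],"grip": 0.5}]'

```text
time: 57.5
ee_pos: [0.509, 0.1488, 0.105]
eef_rot: [-0.09, 0.996, 0.001, 0.004]
ft_force: [0.1, 0.6, -1.2]
width: 0.0478
grip_force: 20.0
```

>>> arm_command --steps '[{"slide": [0,0,-0.012],"rot": [0,0,0],"grip": 0.5},{"slide": [0,0,-0.01],"rot": [0,0,0],"grip": 0.5},{"slide": [0,0,-0.006],"rot": [0,0,0],"grip": 0.5},{"slide": [0,0,-0.005],"rot": [0,0,0],"grip": 0.5},{"slide": [0,0,-0.0045],"rot": [0,0,0],"grip": 0.5},{"slide": [0,0,-0.0003],"rot": [0,0,0],"grip": 0.5},{"slide": [0,0,0],"rot": [0,0,0],"grip": 0.5},{"slide": [0,0,0],"rot": [0,0,0],"grip": 0.5}]'

```text
time: 58.5
ee_pos: [0.5091, 0.1488, 0.0673]
eef_rot: [-0.09, 0.996, 0.001, 0.004]
ft_force: [-0.0, -0.3, -0.3]
width: 0.048
grip_force: 20.0
```

>>> arm_command --steps '[{"slide": [0,0,0],"rot": [0,0,0],"grip": 0.6},{"slide": [0,0,0],"rot": [0,0,0],"grip": 0.75},{"slide": [0,0,0],"rot": [0,0,0],"grip": 0.75},{"slide": [0,0,0],"rot": [0,0,0],"grip": 0.75},{"slide": [0,0,0.015],"rot": [0,0,0],"grip": 0.75},{"slide": [0,0,0.03],"rot": [0,0,0],"grip": 0.75},{"slide": [0,0,0.03],"rot": [0,0,0],"grip": 0.75},{"slide": [0,0,0.01],"rot": [0,0,0],"grip": 0.75}]'

```text
time: 59.5
ee_pos: [0.5098, 0.1493, 0.1544]
eef_rot: [-0.09, 0.996, 0.001, 0.005]
ft_force: [0.2, -0.3, -0.8]
width: 0.0652
grip_force: 0.0
```

>>> arm_command --steps '[{"slide": [0.005,-0.04,0],"rot": [0,0,0],"grip": 1},{"slide": [0.005,-0.04,0.02],"rot": [0,0,0],"grip": 1},{"slide": [0.005,-0.04,0.05],"rot": [0,0,0],"grip": 1},{"slide": [0.005,-0.04,0.05],"rot": [0,0,0],"grip": 1},{"slide": [0,-0.02,0.05],"rot": [0,0,0],"grip": 1},{"slide": [0,0,0.05],"rot": [0,0,0],"grip": 1},{"slide": [0,0,0.03],"rot": [0,0,0],"grip": 1},{"slide": [0,0,0],"rot": [0,0,0],"grip": 1}]'

```text
time: 60.5
ee_pos: [0.5293, -0.0287, 0.401]
eef_rot: [-0.09, 0.996, 0.0, 0.005]
ft_force: [0.3, 0.5, 0.1]
width: 0.0869
grip_force: 0.0
```

```bash
python3 -c "
from h import *
st=sensors.read_state(); print(st['ee_pos'].round(4),st['eef_rot'].round(3),st['joint_positions'].round(2))
t=eyes.camera('top');s=eyes.camera('scene')
print([(b[0],back(t,b[1],.072).round(4),b[1]) for b in blobs(t,'yellow',(250,220,320,270),20)])
im=np.hstack([cv2.resize(t['pixels'][220:320,240:330,::-1],(360,400),interpolation=2),cv2.resize(s['pixels'][130:290,270:420,::-1],(375,400),interpolation=2)]);cv2.imwrite('pics/c5.png',im)"
```

```text
[ 0.5293 -0.0287  0.401 ] [-0.09   0.996  0.     0.005] [ 0.93  0.22 -1.14  1.35  0.21  1.69  1.57]
[(66, array([0.5103, 0.1507]), array([281.93939394, 244.90909091]))]
```

View pics/c5.png

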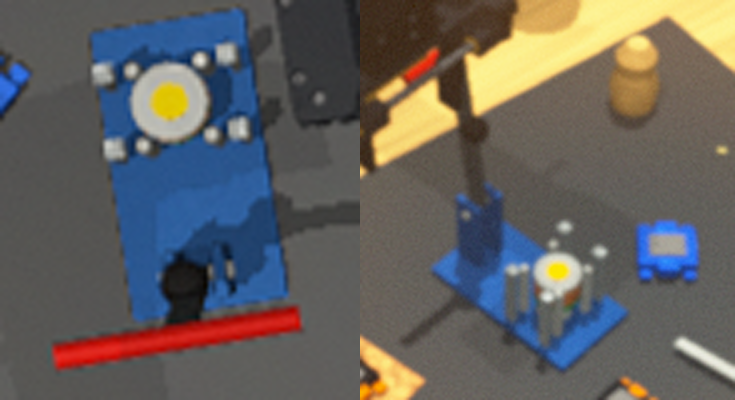

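The plate sits on the stack between the posts; its yellow spot is at about (170,100) in the left panel. Now the lever: I'll turn the gripper across the bar, tilted 20°, to grip it 42 mm out on the jig's -y side.

>>> arm_command --steps '[{"slide": [-0.008,0.01,0],"rot": [0,0,-10],"grip": 1},{"slide": [-0.008,0.01,0],"rot": [0,0,-10],"grip": 1},{"slide": [-0.008,0.01,0],"rot": [0,0,-10],"grip": 1},{"slide": [-0.008,0.01,0],"rot": [0,0,-10],"grip": 1},{"slide": [-0.008,0.01,0],"rot": [0,0,-10],"grip": 1},{"slide": [-0.008,0.01,0],"rot": [0,0,-10],"grip": 1},{"slide": [-0.008,0.01,0],"rot": [0,0,-10],"grip": 1},{"slide": [-0.008,0.01,0],"rot": [0,0,-10],"grip": 1}]'

```text
time: 61.6
ee_pos: [0.4639, 0.051, 0.398]
eef_rot: [0.574, 0.819, -0.003, 0.003]
ft_force: [0.5, 0.9, -0.1]
width: 0.0871
grip_force: 0.0
```

>>> arm_command --steps '[{"slide": [0,0,0],"rot": [0,0,-10],"grip": 1},{"slide": [-0.01,0.017,-0.002],"rot": [-0.51,2.81,0],"grip": 1},{"slide": [-0.01,0.017,-0.004],"rot": [-0.51,2.81,0],"grip": 1},{"slide": [-0.012,0.017,-0.004],"rot": [-0.51,2.81,0],"grip": 1},{"slide": [-0.012,0.017,-0.004],"rot": [-0.51,2.81,0],"grip": 1},{"slide": [-0.012,0.017,-0.004],"rot": [-0.51,2.81,0],"grip": 1},{"slide": [-0.012,0.017,-0.004],"rot": [-0.51,2.81,0],"grip": 1},{"slide": [-0.012,0.016,-0.004],"rot": [-0.51,2.81,0],"grip": 1}]'

```text
time: 62.6
ee_pos: [0.3838, 0.1692, 0.3721]
eef_rot: [0.63, 0.757, -0.137, -0.109]
ft_force: [-0.2, -0.4, -0.4]
width: 0.0871
grip_force: 0.0
```

```bash
cat > st.py <<'E'
from h import *
from scipy.spatial.transform import Rotation as Ro
s=sensors.read_state(); M=Ro.from_quat(s['eef_rot']).as_matrix()
print(s['time'],s['ee_pos'].round(4),'q',s['eef_rot'].round(3),'j',s['joint_positions'].round(2),'F',s['ft_force'].round(1))
yz=M[:,1]; tz=M[:,2]; print('y az',np.degrees(np.arctan2(yz[1],yz[0])).round(1),'y elev',yz[2].round(3),'toolz',tz.round(3),'grasp pt',(s['ee_pos']-.019*tz).round(4))
a=np.radians(190.3); d=np.array([np.cos(a),np.sin(a)]); g=(s['ee_pos']-.019*tz); r=g[:2]-[.5089,.1489]; print('grasp in jig',(r@d).round(4),(r@[-d[1],d[0]]).round(4),g[2].round(4),'phi',np.arctan2(.110-r@d,g[2]-.09).round(3)+.14,'rad',np.hypot(.110-r@d,g[2]-.09).round(4))
E
python3 st.py
```

```text
62.6 [0.3838 0.1692 0.3721] q [ 0.63   0.757 -0.137 -0.109] j [ 0.52  0.28 -1.19  1.42  0.1   1.93 -0.49] F [-0.2 -0.4 -0.4]
y az 10.3 y elev -0.345 toolz [-0.338 -0.07  -0.939] grasp pt [0.3903 0.1705 0.3899]
grasp in jig 0.1129 -0.0425 0.3899 phi 0.13 rad 0.2999
```

>>> arm_command --steps '[{"slide": [-0.0037,-0.0007,-0.0131],"rot": [0,0,0],"grip": 1},{"slide": [-0.0037,-0.0007,-0.0131],"rot": [0,0,0],"grip": 1},{"slide": [-0.0037,-0.0007,-0.0131],"rot": [0,0,0],"grip": 1},{"slide": [-0.0037,-0.0007,-0.0131],"rot": [0,0,0],"grip": 1},{"slide": [-0.0037,-0.0007,-0.0131],"rot": [0,0,0],"grip": 1},{"slide": [-0.0037,-0.0007,-0.0131],"rot": [0,0,0],"grip": 1},{"slide": [-0.0037,-0.0007,-0.0131],"rot": [0,0,0],"grip": 1},{"slide": [0,0,0],"rot": [0,0,0],"grip": 1}]'

```text
time: 63.6
ee_pos: [0.3582, 0.1638, 0.2809]
eef_rot: [0.63, 0.757, -0.136, -0.108]
ft_force: [0.2, -0.4, -0.5]
width: 0.0871
grip_force: 0.0
```

```bash
python3 st.py; python3 snap.py scene 230 60 420 290 c6
```

```text
63.6 [0.3582 0.1638 0.2809] q [ 0.63   0.757 -0.136 -0.108] j [ 0.6   0.23 -1.2   1.65  0.07  1.73 -0.44] F [ 0.2 -0.4 -0.5]
y az 10.3 y elev -0.343 toolz [-0.336 -0.069 -0.939] grasp pt [0.3646 0.1651 0.2988]
grasp in jig 0.1391 -0.0418 0.2988 phi 0.0020000000000000018 rad 0.2108
```

View pics/c6.png

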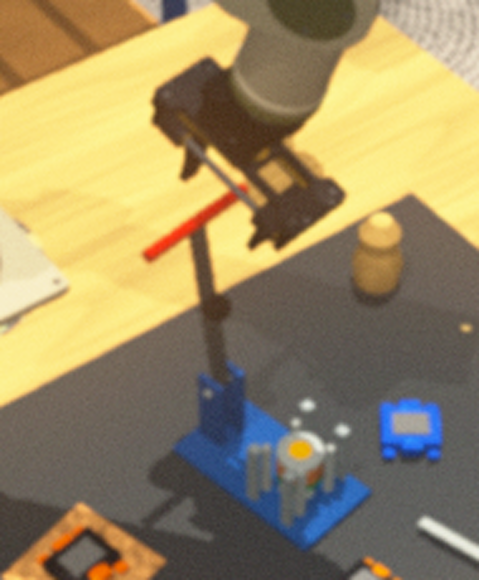

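The open fingers straddle the end of the red bar on the owl's side. I'll close on it.

>>> arm_command --steps '[{"slide": [0,0,0],"rot": [0,0,0],"grip": 0.7},{"slide": [0,0,0],"rot": [0,0,0],"grip": 0.5},{"slide": [0,0,0],"rot": [0,0,0],"grip": 0.3},{"slide": [0,0,0],"rot": [0,0,0],"grip": 0.1},{"slide": [0,0,0],"rot": [0,0,0],"grip": 0},{"slide": [0,0,0],"rot": [0,0,0],"grip": 0},{"slide": [0,0,0],"rot": [0,0,0],"grip": 0},{"slide": [0,0,0],"rot": [0,0,0],"grip": 0}]' --newtons 40

```text
time: 64.65
ee_pos: [0.3589, 0.1641, 0.2816]
eef_rot: [0.63, 0.757, -0.135, -0.108]
ft_force: [5.0, 1.2, -9.8]
width: 0.0148
grip_force: 4.6
```

```bash
python3 st.py
python3 - <<'E'
import numpy as np
from scipy.spatial.transform import Rotation as Ro
# arc increments per row for theta steps, constant orientation
th=np.linspace(0,1.60,33); ph=th-.14; a=np.radians(190.3)
P=np.c_[.110-.21*np.sin(ph),.09+.21*np.cos(ph)]
d=np.diff(P,axis=0)
for i,k in enumerate(d): print(i,th[i+1].round(2),(k[0]*np.cos(a)).round(4),(k[0]*np.sin(a)).round(4),k[1].round(4))
E
```

```text
64.65 [0.3589 0.1641 0.2816] q [ 0.63   0.757 -0.135 -0.108] j [ 0.6   0.23 -1.2   1.65  0.07  1.73 -0.44] F [ 5.   1.2 -9.8]
y az 10.3 y elev -0.341 toolz [-0.334 -0.069 -0.94 ] grasp pt [0.3652 0.1654 0.2995]
grasp in jig 0.1384 -0.0419 0.2995 phi 0.0050000000000000044 rad 0.2114
0 0.05 0.0103 0.0019 0.0012
1 0.1 0.0103 0.0019 0.0007
2 0.15 0.0103 0.0019 0.0002
3 0.2 0.0103 0.0019 -0.0004
4 0.25 0.0103 0.0019 -0.0009
5 0.3 0.0102 0.0019 -0.0014
6 0.35 0.0102 0.0018 -0.0019
7 0.4 0.01 0.0018 -0.0024
8 0.45 0.0099 0.0018 -0.003
9 0.5 0.0098 0.0018 -0.0035
10 0.55 0.0096 0.0017 -0.0039
11 0.6 0.0094 0.0017 -0.0044
12 0.65 0.0091 0.0017 -0.0049
13 0.7 0.0089 0.0016 -0.0054
14 0.75 0.0086 0.0016 -0.0058
15 0.8 0.0083 0.0015 -0.0062
16 0.85 0.008 0.0015 -0.0066
17 0.9 0.0077 0.0014 -0.007
18 0.95 0.0073 0.0013 -0.0074
19 1.0 0.0069 0.0013 -0.0078
20 1.05 0.0065 0.0012 -0.0081
21 1.1 0.0061 0.0011 -0.0084
22 1.15 0.0057 0.001 -0.0087
23 1.2 0.0053 0.001 -0.009
24 1.25 0.0048 0.0009 -0.0093
25 1.3 0.0044 0.0008 -0.0095
26 1.35 0.0039 0.0007 -0.0097
27 1.4 0.0034 0.0006 -0.0099
28 1.45 0.0029 0.0005 -0.0101
29 1.5 0.0024 0.0004 -0.0102
30 1.55 0.0019 0.0003 -0.0103
31 1.6 0.0014 0.0003 -0.0104
```

>>> arm_command --steps '[{"slide": [0,0,0],"rot": [0,0,0],"grip": 0},{"slide": [0,0,0],"rot": [0,0,0],"grip": 0},{"slide": [0.0103,0.0019,0.0012],"rot": [0,0,0],"grip": 0},{"slide": [0.0103,0.0019,0.0007],"rot": [0,0,0],"grip": 0},{"slide": [0.0103,0.0019,0.0002],"rot": [0,0,0],"grip": 0},{"slide": [0.0103,0.0019,-0.0004],"rot": [0,0,0],"grip": 0},{"slide": [0.0103,0.0019,-0.0009],"rot": [0,0,0],"grip": 0},{"slide": [0.0102,0.0019,-0.0014],"rot": [0,0,0],"grip": 0}]'

```text
time: 65.65
ee_pos: [0.4216, 0.1752, 0.2816]
eef_rot: [0.631, 0.756, -0.136, -0.108]
ft_force: [-3.1, -4.2, 7.8]
width: 0.0128
grip_force: 40.0
```

```bash
python3 st.py
```

```text
65.65 [0.4216 0.1752 0.2816] q [ 0.631  0.756 -0.136 -0.108] j [ 0.44  0.41 -1.13  1.5   0.2   1.78 -0.53] F [-3.1 -4.2  7.8]
y az 10.3 y elev -0.342 toolz [-0.335 -0.069 -0.94 ] grasp pt [0.4279 0.1765 0.2994]
grasp in jig 0.0747 -0.0417 0.2994 phi 0.30700000000000005 rad 0.2124
```

>>> arm_command --steps '[{"slide": [0.0202,0.0036,-0.0043],"rot": [0,0,0],"grip": 0},{"slide": [0.0197,0.0036,-0.0065],"rot": [0,0,0],"grip": 0},{"slide": [0.019,0.0034,-0.0083],"rot": [0,0,0],"grip": 0},{"slide": [0.018,0.0033,-0.0103],"rot": [0,0,0],"grip": 0},{"slide": [0.0169,0.0031,-0.012],"rot": [0,0,0],"grip": 0},{"slide": [0.0157,0.0029,-0.0136],"rot": [0,0,0],"grip": 0},{"slide": [0.0142,0.0026,-0.0152],"rot": [0,0,0],"grip": 0},{"slide": [0.0126,0.0023,-0.0165],"rot": [0,0,0],"grip": 0}]'

```text
time: 66.65
ee_pos: [0.5583, 0.1993, 0.1935]
eef_rot: [0.631, 0.756, -0.136, -0.108]
ft_force: [-1.4, -5.7, 3.9]
width: 0.0131
grip_force: 40.0
```

>>> arm_command --steps '[{"slide": [0.0057,0.001,-0.0087],"rot": [0,0,0],"grip": 0},{"slide": [0.0053,0.001,-0.009],"rot": [0,0,0],"grip": 0},{"slide": [0.0048,0.0009,-0.0093],"rot": [0,0,0],"grip": 0},{"slide": [0.0044,0.0008,-0.0095],"rot": [0,0,0],"grip": 0},{"slide": [0.0039,0.0007,-0.0097],"rot": [0,0,0],"grip": 0},{"slide": [0.0034,0.0006,-0.0099],"rot": [0,0,0],"grip": 0},{"slide": [0.0029,0.0005,-0.0101],"rot": [0,0,0],"grip": 0},{"slide": [0.0024,0.0004,-0.0102],"rot": [0,0,0],"grip": 0}]'

```text
time: 67.65
ee_pos: [0.5902, 0.2051, 0.1176]
eef_rot: [0.631, 0.756, -0.136, -0.108]
ft_force: [-1.3, -5.8, 3.7]
width: 0.0132
grip_force: 40.2
```

```bash
python3 st.py; python3 snap.py scene 270 100 450 290 c7
```

```text
67.65 [0.5902 0.2051 0.1176] q [ 0.631  0.756 -0.136 -0.108] j [ 0.14  0.86 -0.93  1.19  0.5   1.7  -0.53] F [-1.3 -5.8  3.7]
y az 10.2 y elev -0.342 toolz [-0.335 -0.07  -0.94 ] grasp pt [0.5966 0.2064 0.1355]
grasp in jig -0.0966 -0.0409 0.1355 phi 1.4940000000000002 rad 0.2115
```

View pics/c7.png

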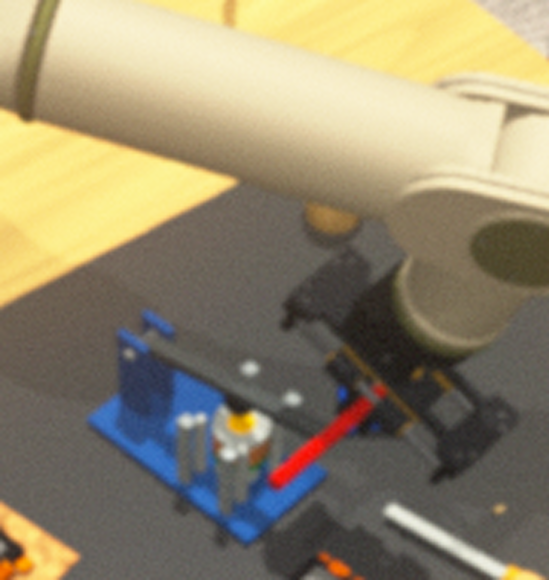

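The lever has followed and the foot is just above the yellow spot at (240,420). I'll pull gently past first touch.

>>> arm_command --steps '[{"slide": [0.0019,0.0003,-0.0103],"rot": [0,0,0],"grip": 0},{"slide": [0.0014,0.0003,-0.0104],"rot": [0,0,0],"grip": 0},{"slide": [0.0005,0.0001,-0.0052],"rot": [0,0,0],"grip": 0},{"slide": [0.0004,0,-0.0052],"rot": [0,0,0],"grip": 0},{"slide": [0.0002,0,-0.0042],"rot": [0,0,0],"grip": 0},{"slide": [0,0,0],"rot": [0,0,0],"grip": 0},{"slide": [0,0,0],"rot": [0,0,0],"grip": 0},{"slide": [0,0,0],"rot": [0,0,0],"grip": 0}]'

```text
time: 68.7
ee_pos: [0.5944, 0.2059, 0.0834]
eef_rot: [0.631, 0.756, -0.136, -0.108]
ft_force: [-2.4, -6.2, 8.9]
width: 0.0128
grip_force: 40.2
```

```bash
python3 st.py
```

```text
68.7 [0.5944 0.2059 0.0834] q [ 0.631  0.756 -0.136 -0.108] j [ 0.14  0.9  -0.91  1.2   0.52  1.65 -0.53] F [-2.4 -6.2  8.9]
y az 10.2 y elev -0.342 toolz [-0.335 -0.07  -0.94 ] grasp pt [0.6008 0.2072 0.1013]
grasp in jig -0.1008 -0.0409 0.1013 phi 1.657 rad 0.2111
```

>>> arm_command --steps '[{"slide": [0.0001,0,-0.0025],"rot": [0,0,0],"grip": 0},{"slide": [0,0,0],"rot": [0,0,0],"grip": 0},{"slide": [0,0,0],"rot": [0,0,0],"grip": 0},{"slide": [0,0,0],"rot": [0,0,0],"grip": 0},{"slide": [0,0,0],"rot": [0,0,0],"grip": 0},{"slide": [-0.0001,0,0.0025],"rot": [0,0,0],"grip": 0},{"slide": [-0.0002,0,0.0042],"rot": [0,0,0],"grip": 0},{"slide": [-0.0009,-0.0001,0.0104],"rot": [0,0,0],"grip": 0}]'

```text
time: 69.7
ee_pos: [0.5932, 0.2056, 0.0971]
eef_rot: [0.631, 0.756, -0.136, -0.108]
ft_force: [-3.3, -7.1, 1.5]
width: 0.0125
grip_force: 40.1
```

>>> arm_command --steps '[{"slide": [-0.0014,-0.0003,0.0104],"rot": [0,0,0],"grip": 0},{"slide": [-0.0019,-0.0003,0.0103],"rot": [0,0,0],"grip": 0},{"slide": [-0.0024,-0.0004,0.0102],"rot": [0,0,0],"grip": 0},{"slide": [-0.0029,-0.0005,0.0101],"rot": [0,0,0],"grip": 0},{"slide": [-0.0034,-0.0006,0.0099],"rot": [0,0,0],"grip": 0},{"slide": [-0.0039,-0.0007,0.0097],"rot": [0,0,0],"grip": 0},{"slide": [-0.0044,-0.0008,0.0095],"rot": [0,0,0],"grip": 0},{"slide": [-0.0048,-0.0009,0.0093],"rot": [0,0,0],"grip": 0}]'

```text
time: 70.7
ee_pos: [0.5662, 0.2014, 0.1757]
eef_rot: [0.63, 0.757, -0.138, -0.109]
ft_force: [-11.4, -6.2, -6.5]
width: 0.0123
grip_force: 40.5
```

>>> arm_command --steps '[{"slide": [-0.0053,-0.001,0.009],"rot": [0,0,0],"grip": 0},{"slide": [-0.0057,-0.001,0.0087],"rot": [0,0,0],"grip": 0},{"slide": [-0.0061,-0.0011,0.0084],"rot": [0,0,0],"grip": 0},{"slide": [-0.0065,-0.0012,0.0081],"rot": [0,0,0],"grip": 0},{"slide": [-0.0069,-0.0013,0.0078],"rot": [0,0,0],"grip": 0},{"slide": [-0.0073,-0.0013,0.0074],"rot": [0,0,0],"grip": 0},{"slide": [-0.0077,-0.0014,0.007],"rot": [0,0,0],"grip": 0},{"slide": [-0.008,-0.0015,0.0066],"rot": [0,0,0],"grip": 0}]'

```text
time: 71.7
ee_pos: [0.5118, 0.1923, 0.2375]
eef_rot: [0.629, 0.757, -0.139, -0.11]
ft_force: [-13.6, -2.4, -17.6]
width: 0.0121
grip_force: 40.9
```

```bash
python3 st.py
```

```text
71.7 [0.5118 0.1923 0.2375] q [ 0.629  0.757 -0.139 -0.11 ] j [ 0.26  0.64 -1.03  1.3   0.36  1.8  -0.55] F [-13.6  -2.4 -17.6]
y az 10.4 y elev -0.348 toolz [-0.34  -0.072 -0.938] grasp pt [0.5183 0.1937 0.2553]
grasp in jig -0.0172 -0.0424 0.2553 phi 0.796 rad 0.2086
```

>>> arm_command --steps '[{"slide": [-0.0093,-0.0017,0.005],"rot": [0,0,0],"grip": 0},{"slide": [-0.0096,-0.0018,0.0045],"rot": [0,0,0],"grip": 0},{"slide": [-0.0093,-0.0017,0.0048],"rot": [0,0,0],"grip": 0},{"slide": [-0.0091,-0.0017,0.0047],"rot": [0,0,0],"grip": 0},{"slide": [-0.0094,-0.0017,0.0042],"rot": [0,0,0],"grip": 0},{"slide": [0,0,0],"rot": [0,0,0],"grip": 0},{"slide": [0,0,0],"rot": [0,0,0],"grip": 0},{"slide": [0,0,0],"rot": [0,0,0],"grip": 0}]' --newtons 35

```text
time: 72.7
ee_pos: [0.467, 0.1845, 0.2633]
eef_rot: [0.63, 0.757, -0.135, -0.108]
ft_force: [-3.3, 4.0, -3.0]
width: 0.0122
grip_force: 35.1
```

```bash
python3 st.py
```

```text
72.7 [0.467  0.1845 0.2633] q [ 0.63   0.757 -0.135 -0.108] j [ 0.35  0.52 -1.09  1.4   0.29  1.79 -0.55] F [-3.3  4.  -3. ]
y az 10.4 y elev -0.341 toolz [-0.334 -0.068 -0.94 ] grasp pt [0.4734 0.1858 0.2811]
grasp in jig 0.0284 -0.0427 0.2811 phi 0.544 rad 0.2078
```

>>> arm_command --steps '[{"slide": [-0.0098,-0.0018,0.0032],"rot": [0,0,0],"grip": 0},{"slide": [-0.0099,-0.0018,0.0027],"rot": [0,0,0],"grip": 0},{"slide": [-0.01,-0.0018,0.0022],"rot": [0,0,0],"grip": 0},{"slide": [-0.0102,-0.0018,0.0017],"rot": [0,0,0],"grip": 0},{"slide": [-0.0102,-0.0019,0.0012],"rot": [0,0,0],"grip": 0},{"slide": [-0.0103,-0.0019,0.0007],"rot": [0,0,0],"grip": 0},{"slide": [0,0,0],"rot": [0,0,0],"grip": 0},{"slide": [0,0,0],"rot": [0,0,0],"grip": 0}]'

```text
time: 73.7
ee_pos: [0.4069, 0.1738, 0.2764]
eef_rot: [0.63, 0.757, -0.134, -0.108]
ft_force: [-0.9, 4.4, 13.4]
width: 0.0122
grip_force: 34.0
```

```bash
python3 st.py
```

```text
73.7 [0.4069 0.1738 0.2764] q [ 0.63   0.757 -0.134 -0.108] j [ 0.48  0.38 -1.16  1.54  0.18  1.75 -0.52] F [-0.9  4.4 13.4]
y az 10.4 y elev -0.339 toolz [-0.332 -0.068 -0.941] grasp pt [0.4132 0.1751 0.2943]
grasp in jig 0.0895 -0.0429 0.2943 phi 0.24000000000000002 rad 0.2053
```

>>> arm_command --steps '[{"slide": [-0.01,-0.0018,0.0016],"rot": [0,0,0],"grip": 0},{"slide": [-0.01,-0.0018,0.0012],"rot": [0,0,0],"grip": 0},{"slide": [-0.01,-0.0018,0.0003],"rot": [0,0,0],"grip": 0},{"slide": [-0.0095,-0.0017,-0.0002],"rot": [0,0,0],"grip": 0},{"slide": [-0.008,-0.0014,-0.0005],"rot": [0,0,0],"grip": 0},{"slide": [0,0,0],"rot": [0,0,0],"grip": 0},{"slide": [0,0,0],"rot": [0,0,0],"grip": 0},{"slide": [0,0,0],"rot": [0,0,0],"grip": 0}]'

```text
time: 74.7
ee_pos: [0.3589, 0.1651, 0.276]
eef_rot: [0.63, 0.757, -0.135, -0.108]
ft_force: [-0.9, 9.8, -13.6]
width: 0.0124
grip_force: 35.7
```

```bash
python3 st.py
```

```text
74.7 [0.3589 0.1651 0.276 ] q [ 0.63   0.757 -0.135 -0.108] j [ 0.61  0.24 -1.21  1.66  0.08  1.72 -0.45] F [ -0.9   9.8 -13.6]
y az 10.4 y elev -0.341 toolz [-0.334 -0.068 -0.94 ] grasp pt [0.3653 0.1664 0.2939]
grasp in jig 0.1382 -0.0429 0.2939 phi 0.0030000000000000027 rad 0.2058
```

>>> arm_command --steps '[{"slide": [-0.0008,-0.0012,-0.002],"rot": [0,0,0],"grip": 0},{"slide": [0,0,0],"rot": [0,0,0],"grip": 0},{"slide": [0,0,0],"rot": [0,0,0],"grip": 0},{"slide": [0,0,0],"rot": [0,0,0],"grip": 0.2},{"slide": [0,0,0],"rot": [0,0,0],"grip": 0.35},{"slide": [0,0,0],"rot": [0,0,0],"grip": 0.6},{"slide": [0,0,0],"rot": [0,0,0],"grip": 1},{"slide": [0,0,0],"rot": [0,0,0],"grip": 1}]'

```text
time: 75.7
ee_pos: [0.3589, 0.1631, 0.275]
eef_rot: [0.63, 0.757, -0.136, -0.108]
ft_force: [-0.2, -1.3, 0.2]
width: 0.0494
grip_force: 0.0
```

>>> arm_command --steps '[{"slide": [0.002,0.0004,0.005],"rot": [0,0,0],"grip": 1},{"slide": [0.007,0.0014,0.019],"rot": [0,0,0],"grip": 1},{"slide": [0.007,0.0014,0.019],"rot": [0,0,0],"grip": 1},{"slide": [0.007,0.0014,0.019],"rot": [0,0,0],"grip": 1},{"slide": [0.007,0.0014,0.019],"rot": [0,0,0],"grip": 1},{"slide": [0.012,0.001,0.019],"rot": [0,0,0],"grip": 1},{"slide": [0.02,-0.02,0.01],"rot": [0.51,-2.81,0],"grip": 1},{"slide": [0.02,-0.03,0],"rot": [0.51,-2.81,0],"grip": 1}]'

```text
time: 76.7
ee_pos: [0.4416, 0.1206, 0.3859]
eef_rot: [0.634, 0.763, -0.096, -0.076]
ft_force: [0.4, 0.4, -0.6]
width: 0.0869
grip_force: 0.0
```

```bash
python3 st.py
python3 - <<'E'
from h import *
t=eyes.camera('top'); s=eyes.camera('scene')
for b in blobs(t,'red',(225,280,330,330),60): print('bar',b[0],b[1],back(t,b[1],.298).round(4))
for b in blobs(t,'grey',(355,240,395,295),80): print('cap',b[0],b[1],back(t,b[1],.024).round(4))
o=[(b[0],back(t,b[1],.02).round(4)) for b in blobs(t,'orange',(350,240,395,295),8)]; print(o)
for b in blobs(t,'yellow',(250,220,320,270),20): print('plate',b[0],back(t,b[1],.072).round(4))
E
```

```text
76.7 [0.4416 0.1206 0.3859] q [ 0.634  0.763 -0.096 -0.076] j [ 0.6   0.29 -1.18  1.36  0.19  1.9  -0.37] F [ 0.4  0.4 -0.6]
y az 10.5 y elev -0.244 toolz [-0.238 -0.051 -0.97 ] grasp pt [0.4462 0.1215 0.4043]
grasp in jig 0.0666 0.0157 0.4043 phi 0.277 rad 0.3173
[(20, array([ 0.4946, -0.1042])), (18, array([ 0.4859, -0.0573])), (51, array([ 0.4857, -0.0824])), (48, array([ 0.4336, -0.0915])), (21, array([ 0.4328, -0.1152])), (21, array([ 0.4252, -0.0678]))]
```

>>> arm_command --steps '[{"slide": [0.0038,-0.0414,0],"rot": [0.51,-2.81,0],"grip": 1},{"slide": [0.0038,-0.0414,0],"rot": [0.51,-2.81,0],"grip": 1},{"slide": [0.0038,-0.0414,0],"rot": [0.51,-2.81,0],"grip": 1},{"slide": [0.0038,-0.0414,0],"rot": [0.51,-2.81,0],"grip": 1},{"slide": [0.0038,-0.0414,0],"rot": [0.51,-2.81,0],"grip": 1},{"slide": [0,0,-0.05],"rot": [0,0,0],"grip": 1},{"slide": [0,0,-0.06],"rot": [0,0,0],"grip": 1},{"slide": [0,0,-0.06],"rot": [0,0,0],"grip": 1}]'

```text
time: 77.8
ee_pos: [0.4598, -0.0866, 0.2136]
eef_rot: [0.641, 0.768, -0.002, 0.004]
ft_force: [1.2, 0.3, -0.2]
width: 0.087
grip_force: 0.0
```

>>> arm_command --steps '[{"slide": [0,0,-0.06],"rot": [0,0,0],"grip": 1},{"slide": [0,0,-0.06],"rot": [0,0,0],"grip": 1},{"slide": [0,0,-0.03],"rot": [0,0,0],"grip": 1},{"slide": [0,0,0],"rot": [0,0,0],"grip": 1},{"slide": [0,0,0],"rot": [0,0,0],"grip": 1},{"slide": [0,0,0],"rot": [0,0,0],"grip": 1},{"slide": [0,0,0],"rot": [0,0,0],"grip": 1},{"slide": [0,0,0],"rot": [0,0,0],"grip": 1}]'

```text
time: 78.8
ee_pos: [0.4601, -0.0871, 0.0655]
eef_rot: [0.641, 0.768, -0.002, 0.004]
ft_force: [0.5, -0.2, -0.0]
width: 0.0872
grip_force: 0.0
```

```bash
python3 st.py
python3 - <<'E'
from h import *
t=eyes.camera('top')
for b in blobs(t,'red',(225,280,330,330),60): print('bar',b[0],b[1],back(t,b[1],.298).round(4))
for b in blobs(t,'yellow',(250,220,320,270),20): print('plate',b[0],back(t,b[1],.072).round(4))
E
```

```text
78.8 [ 0.4601 -0.0871  0.0655] q [ 0.641  0.768 -0.002  0.004] j [ 1.02  0.3  -1.02  2.    0.31  1.    0.02] F [ 0.5 -0.2 -0. ]
y az 10.3 y elev 0.001 toolz [ 0.003 -0.008 -1.   ] grasp pt [ 0.4601 -0.0869  0.0845]
grasp in jig 0.0902 0.2233 0.0845 phi 1.9820000000000002 rad 0.0206
bar 371 [283.96226415 303.82479784] [0.3722 0.1247]
plate 66 [0.5103 0.1507]
```

The lever is back at its rest position and the plate is in place. Now I'll pick up the cap.

>>> arm_command --steps '[{"slide": [0,0,-0.02],"rot": [0,0,0],"grip": 1},{"slide": [0,0,-0.02],"rot": [0,0,0],"grip": 1},{"slide": [0,0,-0.013],"rot": [0,0,0],"grip": 1},{"slide": [0,0,-0.006],"rot": [0,0,0],"grip": 1},{"slide": [0,0,-0.001],"rot": [0,0,0],"grip": 1},{"slide": [0,0,0],"rot": [0,0,0],"grip": 0.75},{"slide": [0,0,0],"rot": [0,0,0],"grip": 0.5},{"slide": [0,0,0],"rot": [0,0,0],"grip": 0.4}]' --newtons 30

```text
time: 79.85
ee_pos: [0.4603, -0.0869, 0.0054]
eef_rot: [0.641, 0.768, -0.002, 0.004]
ft_force: [0.2, 0.2, 2.0]
width: 0.0649
grip_force: 5.6
```

>>> arm_command --steps '[{"slide": [0,0,0],"rot": [0,0,0],"grip": 0.4},{"slide": [0,0,0],"rot": [0,0,0],"grip": 0.4},{"slide": [0,0,0],"rot": [0,0,0],"grip": 0.4},{"slide": [0,0,0],"rot": [0,0,0],"grip": 0.4},{"slide": [0,0,0],"rot": [0,0,0],"grip": 0.4},{"slide": [0,0,0],"rot": [0,0,0],"grip": 0.4},{"slide": [0,0,0],"rot": [0,0,0],"grip": 0.4},{"slide": [0,0,0],"rot": [0,0,0],"grip": 0.4}]'

```text
time: 80.85
ee_pos: [0.4603, -0.0869, 0.0055]
eef_rot: [0.641, 0.768, -0.002, 0.003]
ft_force: [-0.4, -0.5, 7.5]
width: 0.0535
grip_force: 30.0
```

>>> arm_command --steps '[{"slide": [0,0,0.02],"rot": [0,0,0],"grip": 0.4},{"slide": [0,0,0.05],"rot": [0,0,0],"grip": 0.4},{"slide": [0,0,0.06],"rot": [0,0,0],"grip": 0.4},{"slide": [0,0,0.06],"rot": [0,0,0],"grip": 0.4},{"slide": [0.005,0.024,0],"rot": [0,0,10],"grip": 0.4},{"slide": [0.005,0.024,0],"rot": [0,0,10],"grip": 0.4},{"slide": [0.005,0.024,0],"rot": [0,0,10],"grip": 0.4},{"slide": [0.005,0.024,0],"rot": [0,0,10],"grip": 0.4}]'

```text
time: 81.85
ee_pos: [0.4795, 0.0098, 0.1947]
eef_rot: [0.337, 0.942, -0.001, 0.004]
ft_force: [0.9, 0.3, -2.0]
width: 0.054
grip_force: 30.0
```

>>> arm_command --steps '[{"slide": [0.0057,0.028,0],"rot": [0,0,10],"grip": 0.4},{"slide": [0.0057,0.028,0],"rot": [0,0,10],"grip": 0.4},{"slide": [0.0057,0.028,0],"rot": [0,0,10],"grip": 0.4},{"slide": [0.0057,0.028,0],"rot": [0,0,10],"grip": 0.4},{"slide": [0.0058,0.0278,0],"rot": [0,0,10],"grip": 0.4},{"slide": [0,0,-0.03],"rot": [0,0,0],"grip": 0.4},{"slide": [0,0,-0.035],"rot": [0,0,0],"grip": 0.4},{"slide": [0,0,0],"rot": [0,0,0],"grip": 0.4}]'

```text
time: 82.85
ee_pos: [0.5068, 0.1482, 0.1279]
eef_rot: [-0.09, 0.996, 0.0, 0.002]
ft_force: [-0.3, -0.3, -1.2]
width: 0.0533
grip_force: 30.0
```

>>> arm_command --steps '[{"slide": [0,0,-0.01],"rot": [0,0,0],"grip": 0.4},{"slide": [0,0,-0.01],"rot": [0,0,0],"grip": 0.4},{"slide": [0,0,0],"rot": [0,0,0],"grip": 0.4},{"slide": [0,0,0],"rot": [0,0,0],"grip": 0.4},{"slide": [0,0,0],"rot": [0,0,0],"grip": 0.4},{"slide": [0,0,0],"rot": [0,0,0],"grip": 0.4},{"slide": [0,0,0],"rot": [0,0,0],"grip": 0.4},{"slide": [0,0,0],"rot": [0,0,0],"grip": 0.4}]'

```text
time: 83.85
ee_pos: [0.5085, 0.149, 0.11]
eef_rot: [-0.09, 0.996, 0.001, 0.004]
ft_force: [-0.1, -0.1, -2.0]
width: 0.0532
grip_force: 30.0
```

```bash
python3 st.py
```

```text
83.85 [0.5085 0.149  0.11  ] q [-0.09   0.996  0.001  0.004] j [ 0.65  0.52 -1.26  1.81  0.54  1.2   0.98] F [-0.1 -0.1 -2. ]
y az 100.3 y elev 0.0 toolz [ 0.008  0.002 -1.   ] grasp pt [0.5083 0.149  0.129 ]
grasp in jig 0.0005 -0.0002 0.129 phi 1.3679999999999999 rad 0.1162
```

>>> arm_command --steps '[{"slide": [0.0004,0,-0.01],"rot": [0,0,0],"grip": 0.4},{"slide": [0,0,-0.006],"rot": [0,0,0],"grip": 0.4},{"slide": [0,0,-0.005],"rot": [0,0,0],"grip": 0.4},{"slide": [0,0,-0.005],"rot": [0,0,0],"grip": 0.4},{"slide": [0,0,-0.004],"rot": [0,0,0],"grip": 0.4},{"slide": [0,0,-0.003],"rot": [0,0,0],"grip": 0.4},{"slide": [0,0,-0.0015],"rot": [0,0,0],"grip": 0.4},{"slide": [0,0,0],"rot": [0,0,0],"grip": 0.4}]'

```text
time: 84.85
ee_pos: [0.5089, 0.149, 0.0757]
eef_rot: [-0.09, 0.996, 0.001, 0.004]
ft_force: [-0.6, -0.4, 0.2]
width: 0.0533
grip_force: 30.0
```

```bash
python3 st.py; python3 snap.py scene 290 150 430 270 c8
```

```text
84.85 [0.5089 0.149  0.0757] q [-0.09   0.996  0.001  0.004] j [ 0.61  0.56 -1.21  1.84  0.58  1.15  0.95] F [-0.6 -0.4  0.2]
y az 100.3 y elev 0.0 toolz [ 0.008  0.002 -1.   ] grasp pt [0.5087 0.149  0.0947]
grasp in jig 0.0001 -0.0001 0.0947 phi 1.6680000000000001 rad 0.11
```

View pics/c8.png

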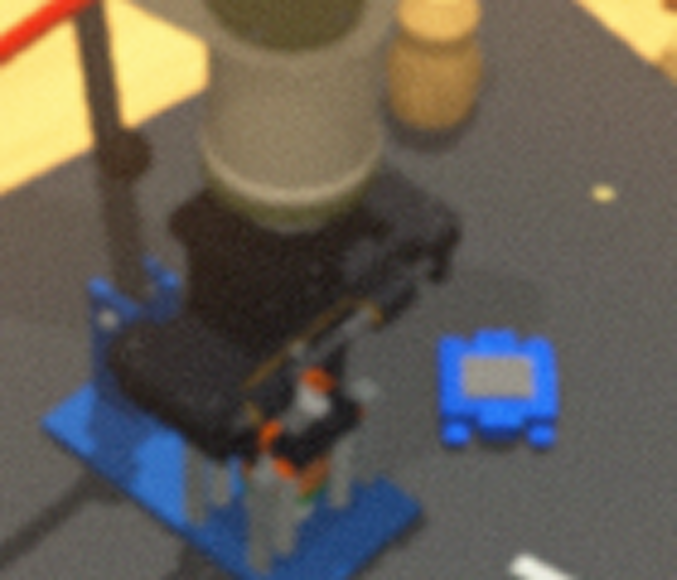

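The cap's weight is now borne by the posts, since the vertical force went from -2.0 to about 0 N. I'll press slightly, let go and back off.

>>> arm_command --steps '[{"slide": [0,0,-0.0008],"rot": [0,0,0],"grip": 0.4},{"slide": [0,0,0],"rot": [0,0,0],"grip": 0.4},{"slide": [0,0,0],"rot": [0,0,0],"grip": 0.65},{"slide": [0,0,0],"rot": [0,0,0],"grip": 0.8},{"slide": [0,0,0],"rot": [0,0,0],"grip": 1},{"slide": [0,0,0],"rot": [0,0,0],"grip": 1},{"slide": [0,0,0],"rot": [0,0,0],"grip": 1},{"slide": [0,0,0],"rot": [0,0,0],"grip": 1}]'

```text
time: 85.9
ee_pos: [0.5089, 0.149, 0.0746]
eef_rot: [-0.09, 0.996, 0.001, 0.004]
ft_force: [-0.5, 1.1, 1.1]
width: 0.0863
grip_force: 0.0
```

>>> arm_command --steps '[{"slide": [0,0,0.01],"rot": [0,0,0],"grip": 1},{"slide": [0,0,0.02],"rot": [0,0,0],"grip": 1},{"slide": [0,0,0.04],"rot": [0,0,0],"grip": 1},{"slide": [0,0,0.05],"rot": [0,0,0],"grip": 1},{"slide": [0.005,-0.04,0.03],"rot": [0,0,0],"grip": 1},{"slide": [0.005,-0.05,0.03],"rot": [0,0,0],"grip": 1},{"slide": [0.005,-0.05,0],"rot": [0,0,0],"grip": 1},{"slide": [0,-0.05,0],"rot": [0,0,0],"grip": 1}]'

```text
time: 86.9
ee_pos: [0.5241, -0.0424, 0.2565]
eef_rot: [-0.09, 0.996, 0.0, 0.005]
ft_force: [0.4, 0.3, -0.1]
width: 0.0873
grip_force: 0.0
```

>>> arm_command --steps '[{"slide": [0,-0.02,0],"rot": [0,0,0],"grip": 1},{"slide": [0,0,0],"rot": [0,0,0],"grip": 1},{"slide": [0,0,0],"rot": [0,0,0],"grip": 1},{"slide": [0,0,0],"rot": [0,0,0],"grip": 1},{"slide": [0,0,0],"rot": [0,0,0],"grip": 1},{"slide": [0,0,0],"rot": [0,0,0],"grip": 1},{"slide": [0,0,0],"rot": [0,0,0],"grip": 1},{"slide": [0,0,0],"rot": [0,0,0],"grip": 1}]'

```text
time: 87.9
ee_pos: [0.5239, -0.061, 0.2547]
eef_rot: [-0.09, 0.996, 0.001, 0.004]
ft_force: [-0.1, 0.1, -0.2]
width: 0.087
grip_force: 0.0
```

```bash
python3 -c "
from h import *
t=eyes.camera('top');s=eyes.camera('scene')
for b in blobs(t,'orange',(255,222,315,268),3): print(b[0],b[1].round(1),back(t,b[1],.09).round(4))
for b in blobs(t,'grey',(255,222,315,268),80): print('cap',b[0],b[1],back(t,b[1],.094).round(4))
for b in blobs(t,'red',(225,280,330,330),60): print('bar',b[0],back(t,b[1],.298).round(4))
im=np.hstack([cv2.resize(t['pixels'][220:320,240:330,::-1],(360,400),interpolation=2),cv2.resize(s['pixels'][130:290,270:420,::-1],(375,400),interpolation=2)]);cv2.imwrite('pics/c9.png',im)"
```

```text
15 [292. 234.] [0.537  0.1245]
6 [269.  237.7] [0.5269 0.1821]
52 [291.6 243.1] [0.514 0.125]
49 [271.1 246.2] [0.5056 0.1764]
13 [295.  252.7] [0.4901 0.116 ]
7 [271.9 256.3] [0.4802 0.1739]
cap 174 [280.94827586 244.42528736] [0.5101 0.1514]
bar 374 [0.3722 0.1248]
```

View pics/c9.png

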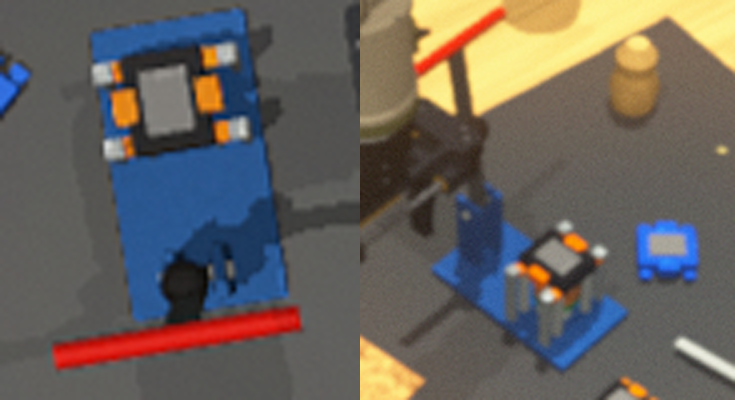

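The cap is clipped on along jig y. Its lugs reach under the four catches, both buttons stand out, and the lever is up. I'll hand in.

```bash
python3 -c "
from bench import order
print(order.close_job())"
```

```text
the job is handed in; nothing more can be done
None
```

I handed the job in with every step carried out: the caul, all three layers and the plate are stacked in the jig, the plate was pressed, the lever is back up, and the cap is clipped on with both buttons out. No verdict came back.

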